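Unload the tablet mill's grinding dish

ROBOT

A 6-joint arm with a two-finger parallel gripper is mounted at the origin on a cart in front of the work surface, level with it; the furniture and walls round the work are solid. World frame = base frame: x ahead of the robot, y to its left, z up, the work surface at z = 0. Lengths are in m, angles in rad, forces in N, time in s.
With the tool pointing down it reaches from about 0.4 to 0.925 m from the base axis. Payload 12.5 kg.
Tool frame: the origin (TCP) lies midway between the tips of the shut fingers; the grasp point (between the pads) lies 19 mm behind it (pinch_z is the distance from the TCP to the grasp point, in m); x points along the fingers, y is the direction in which the jaws open and shut, and the axes are right-handed (so a half turn about x gives the same grasp; the last joint's range is limited). The gripper opens to 95 mm and grips with 3 to 60 N. Pads are 20 mm wide; open, the fingers measure 119 mm over their backs; the gripper's body (75 mm by 180 mm) begins 59 mm behind the grasp point.
Start: joints at [-0.106, 0.491, 1.559, -0, 1.092, -0.106], TCP at [0.625, 0, 0.215] pointing down, gripper open.
Joint ranges: [-3.1, 3.1], [-0.84, 2.19], [0.05, 2.79], [-1.13, 4.28], [0.06, 2.93], [-2.69, 2.69]. Speed limits (rad/s): [2.22, 2.22, 2.79, 3.14, 3.14, 3.14].

INTERFACE

Orientations are given as a rotation vector (axis times angle).
In Python, from rig import * gives the robot as it stands. The module is installed in compiled form; this text tells all that it offers.
- The arm moves only by the tool move_arm, never from a script. Its argument "deltas" is a list that holds one entry, the list of rows, each a list of 5 numbers: the shift along the tool's x, y, z in m, then the turn about the tool's x in rad, then the opening, from 0 (shut) to 1 (fully open). A call has 1 to 20 rows; each row shifts and turns the pose as measured when the row begins, along the tool's axes as they then stand; what a row does not reach is not made up. A row lasts 1/12 s, in which the tool goes at most 41.7 mm and 7.16 degrees, less where a joint would pass 70% of its speed; a pose out of reach is approached as far as the arm can. A call is refused whole if a number of a shift passes 0.0417 or a number of a turn 0.125, either way. A call with a gripper value outside its range is refused whole. The fingers move at their own pace and stop on an object; the grip force is fixed at half the most. Time passes only in rows, so rows that do not move let the fingers close. It gives the time, the measured TCP pose, the force and the opening at its end, in the units of the state.
- sense(): the state, without advancing time (a new reading comes with each control period).
- get_image(name): name is "scene" or "side" or "wrist"; returns (picture, depth): 420x560x3 uint8, blue, green, red; 420x560 float32, m along the optical axis (not along the pixel's ray), 0 where there is no reading.
- get_calibration(name): a dict with "vfov" (degrees; the focal length in pixels is half the picture's height over the tangent of half this angle, whatever the lens; pixels are square), "cx", "cy" (the principal point, pixels), "k1" (the pictures are not rectified: a ray, as slopes to the right and down, at radius r is drawn at 1 + k1 r^2 times it, then the intrinsics apply), "R" (3x3) and "t" (3): a world point X has camera coordinates R X + t. Camera axes: x right, y down, z forward; pixel columns grow to the right and rows downward; lengths in m; the calibration is good to about 2 mm. A picture is of the moment at which its call begins: read the wrist's pose just before it. get_calibration takes no time and is no camera call; for the wrist camera it gives the pose at the moment of the call.
- sign_off(): hands the job in, once; it reports no verdict.
The state is a dict: "clock": time; "joint_pos": joint angles; "joint_vel": joint speeds; "tau": joint torques, N m; "tcp_pos": TCP position; "tcp_rot": TCP orientation; "force": force on the tool from outside, world axes, zero at the start; "ft_torque": the same for the moment, N m; "grip_width": finger opening in m.
Only numpy, scipy, OpenCV 4.12 (cv2) and the standard library are available. Lean on these libraries where they do the work, as an engineer would, in place of code of your own. Each camera call takes 0.05 s, during which the arm holds its last target.

TASK

Get the grinding dish out of the tablet mill for the pharmacist's check: with the point of the pen press the mill's sunken orange release button all the way down until the dish pops up, and put the pen back upright in its holder. Then lift the dish out by its black handle with the white ball lying loose in it, carry it level so that the ball never rolls out of its hollow, and bring it over the middle of the purple shift book that lies beside the mill. Finish there still holding it in the gripper, level and still, its underside about 10 cm above the worktop; do not put it down, and leave everything else standing where it is.

Things in the scene. Friction and masses are not known exactly. Their poses are not given: they have to be found in the camera images.
- mill: tablet mill, fixed: low white box on a grey base, 206 (x) x 136 (y) mm, flat deck 47 mm above the worktop. Origin: centre of its underside; its x points from the control end (button, lamps, black knob 13 mm high) to the dish end. Dish well (79.5 mm across) at x = +28 mm, y = 0; release button at x = -62 mm, y = 0; steel catches 56 mm above the worktop before and behind the dish.
- release (a joint): travel of the mill's release button in m: 0 as it stands, 0.006 fully pressed (straight down). It draws apart two red-marked steel catches that reach 4 mm over the dish's flange and lock it down; they let go at about 0.004. Spring plus catch friction take up to about 7 N; it springs back when let go.
- release_top (a point): centre of the top face of the release button: orange, 11.6 mm across, sunk 6 mm below the deck in a 15 mm round hole with a steel rim that stands 1.5 mm above the deck: too narrow for fingers, meant for a pen point
- lifter (a joint): height in m of the spring lifter in the well under the dish: 0 while the dish is locked down, 0.011 once released. It raises dish and ball gently by 11 mm; the catches then spring back under the dish's flange, so that the dish stays up, unlocked, its lowest 6 mm standing loose in the well.
- dish: loose steel grinding dish, 0.2 kg: round foot 76 mm across, 18 mm high; flange 100 mm across, 18 to 22 mm above its underside; fixed bow handle spanning it along y. Origin: centre of its underside, z up. On top a smooth conical hollow, 72 mm across, 13 mm deep, sides at 20 degrees, where the ball lies loose: tipped more than 20 degrees, it rolls out.
- dish_grip (a point): centre of the black grip sleeve on the dish's handle, 80 mm above the dish's underside: 13 mm thick (along the dish's x; the fingers close that way), 60 mm long (along the dish's y), 18 mm high; straight above the dish's centre of mass. Free space below it down to the ball's top: 25 mm below the sleeve's underside.
- dish_seat (a point): point of the dish where the ball's centre is when the ball rests in the middle of the hollow: 28 mm above the dish's underside, on its axis
- ball_center (a point): centre of the loose white ceramic grinding ball, 36 mm across, 65 g
- pen: yellow ball pen, 150 mm long, about 12 mm thick, standing point down in the pen holder. Its own y runs along the pen from the point to the push end; the origin lies on the barrel's side halfway along, 6 mm off the pen's axis.
- pen_tip (a point): the pen's writing point, on its axis, 4 mm across; about 8 mm above the worktop while the pen stands in the holder
- pen_grip (a point): point on the pen's axis 115 mm from its writing point (35 mm below the push end), on the upper barrel, where the fingers take it from above
- pen_holder: fixed pen holder: round black foot 68 mm across, steel tube 25 mm across, 60 mm high over all, flared at the mouth. Origin: centre of its underside. Bore 18 mm across, its floor 8 mm above the worktop; the pen stands in it nearly upright (within about 2 degrees) and 90 mm of it shows above.
- holder_mouth (a point): centre of the holder's mouth, 60 mm above the worktop; the flare is 29 mm across at the top
- shift_book: closed purple shift book, fixed flat on the worktop, 210 (x) x 152 (y) x 14 mm. Origin: centre of its underside. It and the pen holder may stand on either side of the mill.
- vial_0: bystander: small vial with red cap, 26 mm across, 54 mm high; origin under its centre
- vial_1: bystander: small vial with blue cap, 26 mm across, 54 mm high; origin under its centre
- vial_2: bystander: small vial with green cap, 26 mm across, 54 mm high; origin under its centre
- steel_cup: bystander: empty steel cup, 56 mm across, 64 mm high; origin under its centre
- standing_ampoule: bystander: standing glass ampoule, 20 mm across, 80 mm high; origin under its centre
- tonic_bottle: bystander: green bottle with red cap, 54 mm across, 111 mm high; origin under its centre
Mind the look-alikes: they are no part of the job. Leave any turquoise or yellow look-alike of the dish alone.

How it is judged:
By the outcome, as a careful person would: the job done as asked, in the order asked, and still so for the second after the job is handed in, while the arm keeps its last pose, push and grip.
It also fails if it takes over 67 s, if anything falls off the work surface, if the arm or the gripper's body presses on something with over 40 N, if the wrist force passes 120 N, or if a joint passes its speed limit or range.

## Working session

There is one attempt and no reset: what is moved stays moved. The work goes in short steps, Python scripts to look and compute and a tool call to move; the robot and the scene stay as the last step left them, time stands still between calls to the robot, and variables do not carry over. Pictures are saved under pics/ and viewed, and the job is handed in when it is done.

Besides the shell and the picture viewer there is one more tool, called after "Request:" in YAML: its name, and indented under it one key for each argument. move_arm: Moves the arm, as the interface text tells. Its arguments: {"type":"object","properties":{"deltas":{"type":"array","items":{"type":"array","items":{"type":"array","items":{"type":"number"}}}}},"required":["deltas"]}

```bash
mkdir -p pics; cat > h.py <<'E'
from rig import *
import numpy as np, cv2
from scipy.spatial.transform import Rotation as Ro
def grab(n,tag):
    c=get_calibration(n); im,d=get_image(n)
    cv2.imwrite(f'pics/{tag}.png',im); np.savez(f'pics/{tag}.npz',im=im,d=d,**{k:np.array(v) for k,v in c.items()})
    return im,d,c
def load(tag):
    z=np.load(f'pics/{tag}.npz'); return z['im'],z['d'],{k:z[k] for k in ['vfov','cx','cy','k1','R','t']}
def und(c,u,v):
    f=210/np.tan(np.radians(float(c['vfov']))/2)
    a=(np.asarray(u,float)-c['cx'])/f; b=(np.asarray(v,float)-c['cy'])/f
    x,y=a.copy(),b.copy()
    for _ in range(30):
        s=1+c['k1']*(x*x+y*y); x,y=a/s,b/s
    return x,y
def pt(c,d,u,v):
    x,y=und(c,u,v); z=d[np.asarray(v,int),np.asarray(u,int)]
    P=np.stack([x*z,y*z,z],-1); return (P-c['t'])@np.asarray(c['R'])
def onplane(c,u,v,h):
    x,y=und(c,u,v); R=np.asarray(c['R']); r=np.stack([x,y,np.ones_like(x)],-1)@R; o=-R.T@np.asarray(c['t'])
    s=(h-o[2])/r[...,2]; return o+r*s[...,None]
def proj(c,X):
    p=np.asarray(X)@np.asarray(c['R']).T+c['t']; x=p[...,0]/p[...,2];y=p[...,1]/p[...,2]; s=1+c['k1']*(x*x+y*y)
    f=210/np.tan(np.radians(float(c['vfov']))/2); return np.stack([x*s*f+c['cx'],y*s*f+c['cy']],-1)
def cloud(c,d):
    v,u=np.mgrid[0:d.shape[0],0:d.shape[1]]; return pt(c,d,u,v)
E
python3 - <<'E'
from h import *
for n in ['scene','side','wrist']:
    im,d,c=grab(n,n+'0'); print(n,c)
s=sense(); print(s); print(Ro.from_rotvec(s['tcp_rot']).as_matrix())
E
```

```text
scene {'vfov': 47.495590690668436, 'cx': 276.0609743417556, 'cy': 208.78534732246504, 'k1': -0.1203058152824258, 'R': array([[ 0.90252465, -0.43061003,  0.00492558],
       [-0.18794515, -0.40415773, -0.89517213],
       [ 0.38746081,  0.80698918, -0.44569338]]), 't': array([-0.54673939,  0.20773172,  0.94945694])}
side {'vfov': 48.41850598950456, 'cx': 274.28420770660773, 'cy': 215.00166299404373, 'k1': -0.05408027599432424, 'R': array([[-0.87355986, -0.48658018, -0.01152839],
       [-0.24684027,  0.46331891, -0.85112012],
       [ 0.41947951, -0.7406587 , -0.52484439]]), 't': array([0.51608523, 0.24213062, 1.19659763])}
wrist {'vfov': 71.83379542069792, 'cx': 279.08806974057575, 'cy': 209.59651494040088, 'k1': -0.058545489688820125, 'R': array([[ 9.99999419e-01,  6.11587077e-04, -8.87994586e-04],
       [ 8.28633972e-04, -9.62859089e-01,  2.70003128e-01],
       [-6.89883234e-04, -2.70003706e-01, -9.62859036e-01]]), 't': array([-0.62442504, -0.03191741,  0.39021327])}
{'clock': 0.15, 'joint_pos': array([-1.05620225e-01,  4.91385952e-01,  1.55928848e+00, -3.07547081e-06,
        1.09170944e+00, -1.05637560e-01]), 'joint_vel': array([ 1.16372313e-03, -2.04613703e-03, -3.61532295e-04, -3.05357605e-04,
        6.14779242e-04,  7.87627462e-05]), 'tau': array([ 3.16444048e-04, -6.12899423e+01, -2.58276522e+01,  6.91918633e-02,
        4.73701756e-02, -5.07232733e-05]), 'tcp_pos': array([6.24830336e-01, 2.73232006e-05, 2.14225052e-01]), 'tcp_rot': array([ 1.20887296,  1.20984748, -1.2097272 ]), 'force': array([-0.95802746,  0.39422585,  0.17619071]), 'ft_torque': array([-0.00936046, -0.0129432 ,  0.03276903]), 'grip_width': 0.09517310446684148}
[[-7.87092858e-04  9.99999690e-01  1.87214685e-05]
 [ 8.06989272e-05  1.87849918e-05 -9.99999997e-01]
 [-9.99999687e-01 -7.87091345e-04 -8.07136877e-05]]
```

View pics/scene0.png

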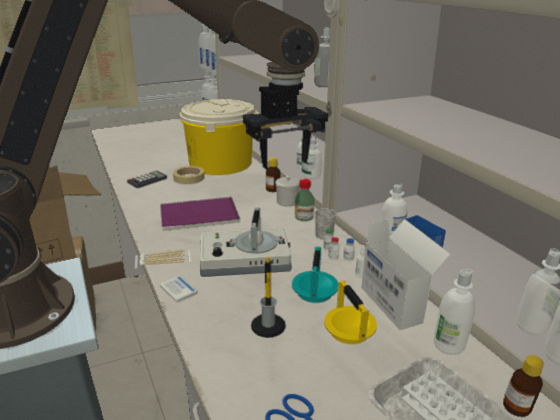

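View pics/side0.png

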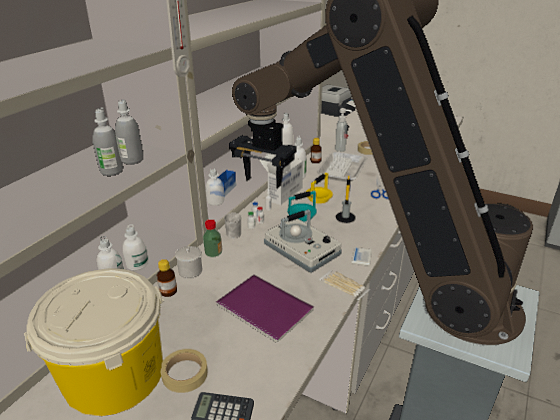

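View pics/wrist0.png

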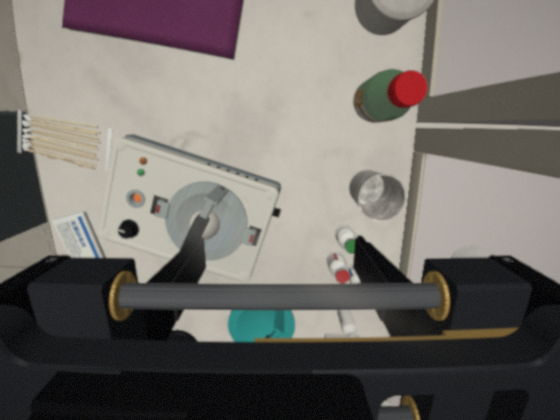

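The scene view shows the mill at (245,250) with the steel dish (255,238) and its handle (256,222), the book at (200,213), and the pen and holder at (268,300). Look-alikes are the turquoise dish at (315,285) and the yellow dish at (350,322). The steel dish in the mill is the target. Next I'll measure.

```bash
python3 - <<'E'
from h import *
im,d,c=load('wrist0')
for n,(u,v) in dict(button=(136,198),knob=(128,229),dishc=(207,222),lampr=(143,160),catch1=(160,207),catch2=(254,235),handle=(215,205)).items(): print(n,pt(c,d,u,v).round(4), onplane(c,u,v,.047).round(4))
im,d,c=load('scene0')
for n,(u,v) in dict(book=(200,213),pentop=(268,262),pen=(268,285),tube=(268,310),foot=(268,325),handletop=(257,212)).items(): print(n,pt(c,d,u,v).round(4))
for t in ['scene0','side0']:
    im,d,c=load(t)
    s=cv2.resize(im[180:350,130:400] if t=='scene0' else im[170:350,200:400],None,fx=2.9,fy=2.9,interpolation=cv2.INTER_CUBIC)
    cv2.imwrite(f'pics/{t}c.png',s)
im,d,c=load('wrist0')
cv2.imwrite('pics/wrist0c.png',cv2.resize(im[120:300,40:320],None,fx=2.8,fy=2.8,interpolation=cv2.INTER_CUBIC))
E
```

```text
button [ 0.4476 -0.0066  0.0402] [ 0.4511 -0.005   0.047 ]
knob [ 0.4427 -0.0402  0.0599] [ 0.4354 -0.0448  0.047 ]
dishc [ 0.5539 -0.0131  0.1148] [ 0.5361 -0.0353  0.047 ]
lampr [0.467  0.041  0.0503] [0.4654 0.0406 0.047 ]
catch1 [ 0.4839 -0.0136  0.0569] [ 0.4797 -0.0163  0.047 ]
catch2 [ 0.5944 -0.0481  0.0576] [ 0.5934 -0.0521  0.047 ]
handle [0.5628 0.004  0.1143] [ 0.5473 -0.0137  0.047 ]
book [0.4829 0.2319 0.0129]
pentop [ 0.4625 -0.2653  0.1489]
pen [ 0.4606 -0.2691  0.1021]
tube [ 0.4591 -0.2719  0.0472]
foot [ 0.4584 -0.2732  0.0122]
handletop [ 0.5455 -0.0241  0.1202]
```

View pics/scene0c.png

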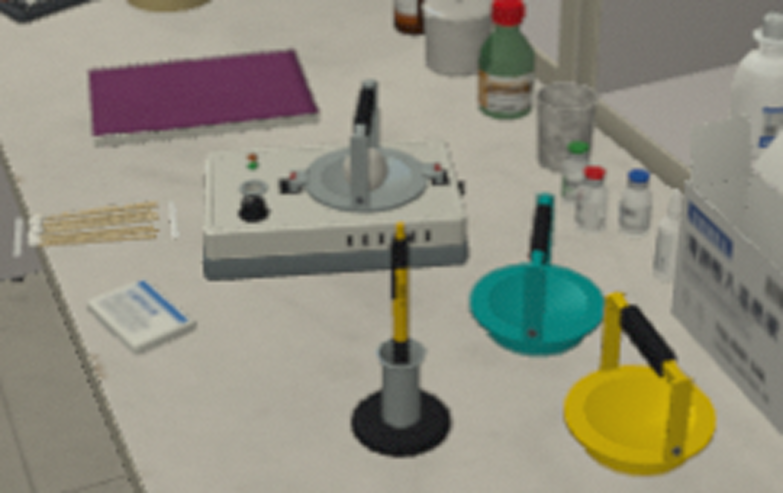

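View pics/side0c.png

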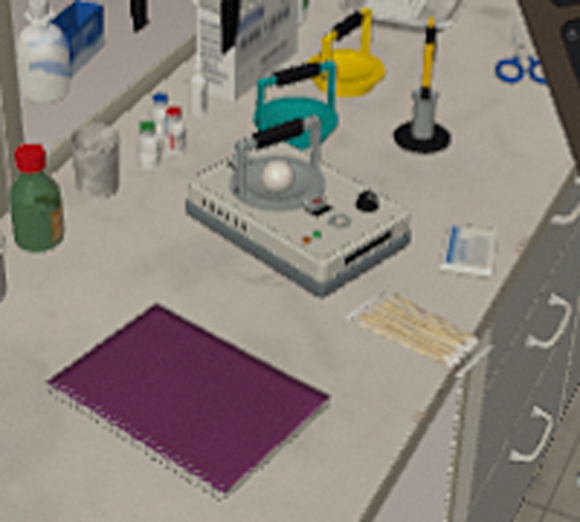

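View pics/wrist0c.png

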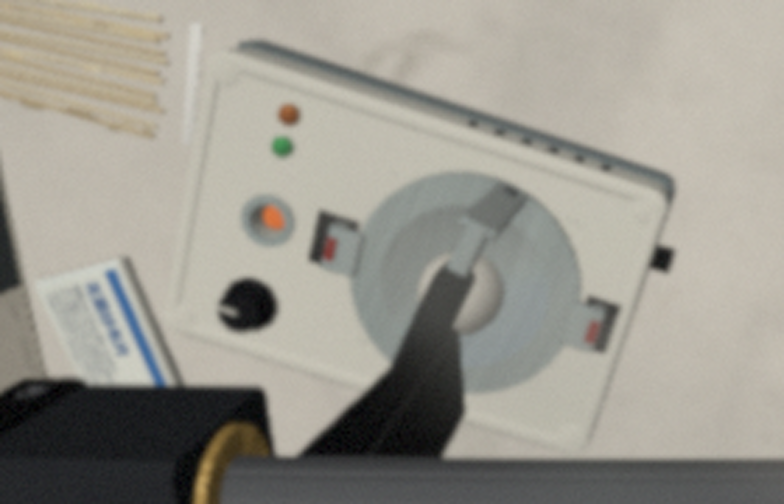

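```bash
python3 - <<'E'
from h import *
for t in ['scene0','side0','wrist0']:
    im,d,c=load(t); P=cloud(c,d); hsv=cv2.cvtColor(im,cv2.COLOR_BGR2HSV); ok=d>0
    x,y,z=P[...,0],P[...,1],P[...,2]
    # handle sleeve
    m=ok&(z>.095)&(z<.14)&(np.hypot(x-.535,y+.033)<.06)&(hsv[...,2]<60)
    if m.sum()>20:
        Q=P[m]; q=Q[:,:2]; cc=q.mean(0); w,V=np.linalg.eigh(np.cov((q-cc).T)); a=V[:,1]; s=(q-cc)@a
        ends=np.percentile(s,[2,98]); print(t,'sleeve n',m.sum(),cc.round(4),'mid',(cc+a*ends.mean()).round(4),'ang',np.degrees(np.arctan2(a[1],a[0])).round(1),'len',np.ptp(ends).round(4),'z',np.percentile(Q[:,2],[2,50,98]).round(4))
    m=ok&(z>.065)&(z<.17)&(np.hypot(x-.46,y+.27)<.03)
    if m.sum()>20:
        Q=P[m]; A=np.c_[np.ones(len(Q)),Q[:,2]-.123]
        for k in range(3):
            co=np.linalg.lstsq(A,Q[:,:2],rcond=None)[0]; r=np.linalg.norm(Q[:,:2]-A@co,axis=1); g=r<.008; Q=Q[g];A=A[g]
        print(t,'pen surf at .123',co[0].round(4),'slope',co[1].round(4),'zmax',Q[:,2].max().round(4),len(Q),'cam dir',np.asarray(c['R'])[2].round(3))
    # mill deck
    m=ok&(abs(z-.047)<.004)&(np.hypot(x-.51,y+.025)<.14)&(hsv[...,1]<60)&(hsv[...,2]>140)
    q=P[m][:,:2].astype(np.float32)
    print(t,'deck rect',cv2.minAreaRect(q),'z',np.median(P[m][:,2]).round(4))
    m=ok&(hsv[...,0]>140)&(hsv[...,0]<170)&(hsv[...,1]>80)&(abs(z-.014)<.006)
    q=P[m][:,:2].astype(np.float32)
    print(t,'book',cv2.minAreaRect(q),np.median(P[m][:,2]).round(4))
    # ball
    m=ok&(np.hypot(x-.535,y+.033)<.025)&(hsv[...,2]>150)&(z>.06)&(z<.1)
    if m.sum()>10:
        Q=P[m]; from scipy.optimize import least_squares
        r=least_squares(lambda p:np.linalg.norm(Q-p,axis=1)-.018,[.535,-.033,.07],loss='soft_l1',f_scale=.002); print(t,'ball',r.x.round(4),m.sum())
E
```

```text
scene0 sleeve n 63 [ 0.5343 -0.043 ] mid [ 0.5355 -0.0407] ang 63.5 len 0.0528 z [0.1124 0.1191 0.1205]
scene0 pen surf at .123 [ 0.4621 -0.2659] slope [-0.0147  0.0153] zmax 0.1601 260 cam dir [ 0.387  0.807 -0.446]
scene0 deck rect ((0.5108855366706848, -0.024927303194999695), (0.1358286738395691, 0.2023671418428421), 71.84077453613281) z 0.0473
scene0 book ((0.4824945032596588, 0.24708354473114014), (0.14536458253860474, 0.20439264178276062), 78.27495574951172) 0.0118
side0 sleeve n 90 [ 0.5319 -0.0291] mid [ 0.5318 -0.0292] ang 60.9 len 0.0556 z [0.103  0.1131 0.1183]
side0 pen surf at .123 [ 0.4586 -0.258 ] slope [-0.0007 -0.0278] zmax 0.1552 83 cam dir [ 0.419 -0.741 -0.525]
side0 deck rect ((0.5055449604988098, -0.022439830005168915), (0.13685335218906403, 0.2019820660352707), 70.78376007080078) z 0.0466
side0 book ((0.48151668906211853, 0.2532917559146881), (0.1495133638381958, 0.21114382147789001), 78.83179473876953) 0.0109
side0 ball [ 0.5336 -0.0329  0.0569] 65
wrist0 sleeve n 37 [ 0.5336 -0.0321] mid [ 0.5327 -0.0329] ang -136.9 len 0.012 z [0.1173 0.1188 0.1202]
wrist0 deck rect ((0.509217381477356, -0.02524477243423462), (0.133320152759552, 0.20225098729133606), 71.4976577758789) z 0.0467
wrist0 book ((0.47339174151420593, 0.20807614922523499), (0.0636308342218399, 0.20851945877075195), 79.04652404785156) 0.0112
wrist0 ball [ 0.5355 -0.0342  0.0581] 157
```

Request:
move_arm:
  deltas:
    - [[0,-0.008,0.013,0,0.6],[0,-0.016,0.026,0,0.6],[0,-0.016,0.026,0,0.6],[0,-0.016,0.026,0,0.6],[0,-0.016,0.026,0,0.6],[0,-0.016,0.026,0,0.6],[0,-0.016,0.026,0,0.6],[0,-0.016,0.026,0,0.6],[0,-0.01,0.02,0,0.6],[0,0,0,0,0.6],[0,0,0,0,0.6]]

```text
clock: 1.07
tcp_pos: [0.4826, -0.2272, 0.212]
tcp_rot: [1.206, 1.214, -1.211]
force: [-0.5, 0.5, 0.1]
grip_width: 0.057
```

```bash
python3 - <<'E'
from h import *
im,d,c=grab('wrist','w1'); s=sense(); print(s['clock'],s['tcp_pos'],s['joint_pos'],s['grip_width'])
im,d,c=load('scene0'); P=cloud(c,d); m=(d>0)&(np.hypot(P[...,0]-.46,P[...,1]+.265)<.2)&(P[...,2]<.3)
Q=P[m]
for x in np.arange(.3,.7,.04):
    print(x.round(2),[ (lambda k: round(float(Q[k,2].max()),3) if k.any() else None)((abs(Q[:,0]-x)<.02)&(abs(Q[:,1]-y)<.02)) for y in np.arange(-.46,-.06,.04)])
E
```

```text
1.1167 [ 0.48283231 -0.22689782  0.21201555] [-0.56195737  0.36613498  1.78290818 -0.00275895  0.99705115 -0.56301515] 0.05706744670833853
0.3 [None, 0.002, 0.003, 0.003, 0.003, 0.003, 0.004, 0.002, 0.002, None]
0.34 [None, 0.003, 0.002, 0.003, 0.003, 0.003, 0.002, 0.002, 0.003, 0.011]
0.38 [0.002, 0.003, 0.003, 0.003, 0.003, 0.002, 0.003, 0.003, 0.003, 0.01]
0.42 [0.01, 0.008, 0.003, 0.003, 0.008, 0.01, 0.003, 0.002, 0.002, 0.002]
0.46 [0.008, 0.003, 0.003, 0.003, 0.011, 0.16, 0.009, 0.003, 0.002, 0.049]
0.5 [0.004, 0.003, 0.003, 0.003, 0.01, 0.01, 0.002, 0.002, 0.002, 0.109]
0.54 [0.003, 0.003, 0.024, 0.025, 0.024, 0.002, 0.024, 0.024, 0.003, 0.08]
0.58 [None, 0.003, 0.09, 0.09, 0.089, 0.086, 0.091, 0.089, 0.024, 0.05]
0.62 [None, 0.001, 0.087, 0.09, 0.09, 0.025, 0.089, 0.091, 0.024, None]
0.66 [None, None, None, 0.024, None, 0.001, 0.025, 0.023, None, None]
```

View pics/w1.png

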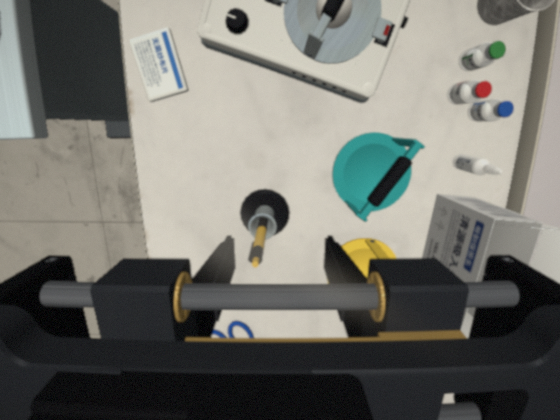

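The wrist picture shows the yellow pen from its holder mouth at about (262,220) up to the push end at about (254,263). The turquoise dish is at (372,170) and the yellow one at (368,255); neither is a target.

```bash
python3 - <<'E'
from h import *
im,d,c=load('w1'); P=cloud(c,d)
for (u,v) in [(254,263),(255,260),(256,250),(258,240),(260,232)]: print(u,v,pt(c,d,u,v).round(4))
print('top@.158',onplane(c,np.array([254.]),np.array([263.]),.158),'mouth@.06',onplane(c,np.array([262.]),np.array([222.]),.06))
cv2.imwrite('pics/w1c.png',cv2.resize(im[180:280,210:310],None,fx=6,fy=6,interpolation=cv2.INTER_CUBIC))
z=P[...,2]; m=(d>0)&(z>.065)&(z<.17)&(np.hypot(P[...,0]-.46,P[...,1]+.265)<.03); Q=P[m]
for k in np.arange(.07,.165,.01):
    g=abs(Q[:,2]-k)<.005
    if g.any(): print(k.round(3),g.sum(),Q[g].mean(0).round(4),np.ptp(Q[g,0]).round(4))
E
```

```text
254 263 [ 0.4608 -0.2628  0.1563]
255 260 [ 0.4617 -0.2604  0.1555]
256 250 [ 0.4613 -0.2579  0.1399]
258 240 [ 0.4614 -0.2575  0.1165]
260 232 [ 0.4618 -0.2575  0.0938]
top@.158 [[ 0.46099476 -0.26196714  0.158     ]] mouth@.06 [[ 0.46181983 -0.2574254   0.06      ]]
0.07 30 [ 0.4625 -0.2587  0.0703] 0.0115
0.08 30 [ 0.463  -0.2591  0.0796] 0.0103
0.09 31 [ 0.4626 -0.2588  0.0898] 0.0099
0.1 38 [ 0.463  -0.2591  0.0998] 0.0106
0.11 44 [ 0.4616 -0.2594  0.1101] 0.0124
0.12 52 [ 0.462  -0.2596  0.1201] 0.0128
0.13 62 [ 0.4614 -0.2597  0.1302] 0.0125
0.14 60 [ 0.4613 -0.26    0.1405] 0.0124
0.15 95 [ 0.462  -0.2612  0.1487] 0.0127
0.16 42 [ 0.4619 -0.2627  0.1573] 0.0052
```

View pics/w1c.png

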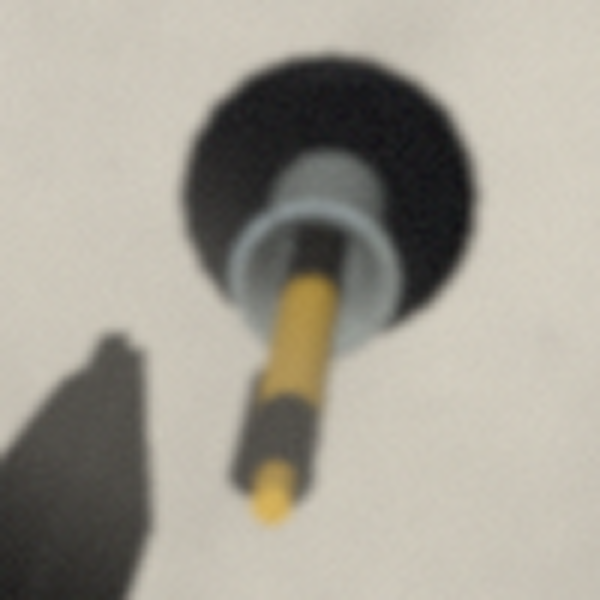

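Request:
move_arm:
  deltas:
    - [[0,0,0,0.125,0.6],[0,0,0,0.125,0.6],[0,0,0,0.125,0.6],[0,0,0,0.125,0.6],[0,0,0,0.125,0.6],[0,0,0,0.125,0.6],[0,0,0,0.125,0.6],[0,0,0,0.125,0.6],[0,0,0,0.125,0.6],[0,0,0,0.125,0.6],[0,0,0,0.125,0.6],[0,0,0,0.125,0.6],[0,0,0,0.125,0.6],[0,0,0,0.08,0.6],[0,0,0,0,0.6]]

```text
clock: 2.37
tcp_pos: [0.4879, -0.2116, 0.2106]
tcp_rot: [-2.14, 0.148, 2.155]
force: [-0.9, 0.4, -0.1]
grip_width: 0.0574
```

```bash
cat >> h.py <<'E'
def st():
    s=sense(); R=Ro.from_rotvec(s['tcp_rot']).as_matrix(); print('t',round(s['clock'],2),'tcp',s['tcp_pos'].round(4),'F',s['force'].round(1),'g',round(s['grip_width'],4),'q',s['joint_pos'].round(2),'yaw(ty)',np.degrees(np.arctan2(R[1,1],R[0,1])).round(2),'tx',R[:,0].round(3)); return s,R
def go(X):
    s,R=st(); print('delta tool to',X,(R.T@(np.array(X)-s['tcp_pos'])).round(4))
E
python3 - <<'E'
from h import *
go([.4618,-.264,.104])
im,d,c=grab('wrist','w2')
E
```

```text
t 2.37 tcp [ 0.4879 -0.2116  0.2106] F [-0.9  0.4 -0.1] g 0.0574 q [-0.53  0.37  1.79 -0.    1.    1.18] yaw(ty) -98.05 tx [-0.007  0.003 -1.   ]
delta tool to [0.4618, -0.264, 0.104] [0.1066 0.0558 0.0178]
```

View pics/w2.png

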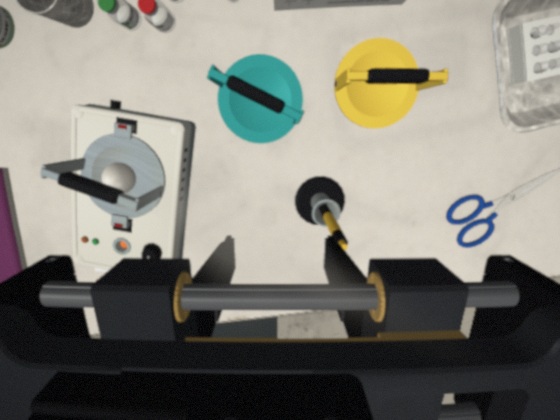

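```bash
python3 - <<'E'
from h import *
im,d,c=load('w2'); P=cloud(c,d)
z=P[...,2]; m=(d>0)&(z>.065)&(z<.17)&(np.hypot(P[...,0]-.46,P[...,1]+.265)<.03); Q=P[m]
for k in np.arange(.07,.165,.01):
    g=abs(Q[:,2]-k)<.005
    if g.any(): print(k.round(3),g.sum(),Q[g].mean(0).round(4),Q[g].min(0).round(4),Q[g].max(0).round(4))
cv2.imwrite('pics/w2c.png',cv2.resize(im[170:270,280:380],None,fx=6,fy=6,interpolation=cv2.INTER_CUBIC))
E
```

```text
0.07 31 [ 0.4656 -0.262   0.0702] [ 0.461  -0.2674  0.065 ] [ 0.4675 -0.258   0.0749]
0.08 26 [ 0.4655 -0.2618  0.0798] [ 0.4604 -0.2668  0.0753] [ 0.4671 -0.2584  0.0843]
0.09 34 [ 0.4652 -0.2618  0.0899] [ 0.4608 -0.2688  0.0851] [ 0.4674 -0.2583  0.0949]
0.1 30 [ 0.4657 -0.2623  0.1001] [ 0.4612 -0.2686  0.0951] [ 0.4672 -0.2583  0.1048]
0.11 38 [ 0.4656 -0.262   0.1103] [ 0.4616 -0.2689  0.1054] [ 0.4672 -0.2574  0.1147]
0.12 46 [ 0.4656 -0.261   0.1199] [ 0.46   -0.2669  0.1151] [ 0.4675 -0.2574  0.125 ]
0.13 52 [ 0.4656 -0.2617  0.1299] [ 0.4615 -0.2674  0.1254] [ 0.4673 -0.2576  0.1347]
0.14 50 [ 0.4657 -0.2618  0.1401] [ 0.4622 -0.2675  0.1356] [ 0.4671 -0.2577  0.1447]
0.15 75 [ 0.4644 -0.2631  0.1489] [ 0.4598 -0.2682  0.1453] [ 0.4671 -0.2579  0.1548]
0.16 33 [ 0.4625 -0.2631  0.1574] [ 0.4597 -0.2654  0.1558] [ 0.4645 -0.2603  0.1593]
```

View pics/w2c.png

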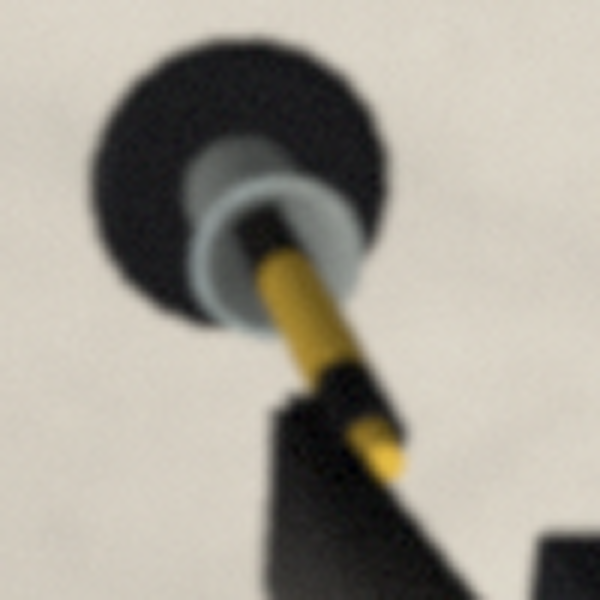

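Request:
move_arm:
  deltas:
    - [[0,0.015,0.005,0,0.6],[0,0.02,0.007,0,0.6],[0,0.02,0.006,0,0.6],[0,0,0,0,0.6],[0,0,0,0,0.6]]

```text
clock: 2.83
tcp_pos: [0.4636, -0.2621, 0.2104]
tcp_rot: [-2.154, 0.118, 2.17]
force: [0.4, 0.2, 0.4]
grip_width: 0.0575
```

```bash
python3 - <<'E'
from h import *
go([.4617,-.263,.104])
E
```

```text
t 2.83 tcp [ 0.4636 -0.2621  0.2104] F [0.4 0.2 0.4] g 0.0575 q [-0.64  0.37  1.78 -0.    1.    1.05] yaw(ty) -96.46 tx [-0.007  0.004 -1.   ]
delta tool to [0.4617, -0.263, 0.104] [0.1064 0.0014 0.001 ]
```

Request:
move_arm:
  deltas:
    - [[0.02,0.0014,0.001,0,0.6],[0.025,0,0,0,0.6],[0.025,0,0,0,0.6],[0.02,0,0,0,0.6],[0.012,0,0,0,0.6],[0.004,0,0,0,0.6],[0,0,0,0,0.6]]

```text
clock: 3.42
tcp_pos: [0.4652, -0.2582, 0.1016]
tcp_rot: [-2.168, 0.101, 2.176]
force: [0.0, -0.1, 0.0]
grip_width: 0.0571
```

```bash
python3 - <<'E'
from h import *
go([.4617,-.263,.104])
im,d,c=grab('wrist','w3')
E
```

```text
t 3.42 tcp [ 0.4652 -0.2582  0.1016] F [ 0.  -0.1  0. ] g 0.0571 q [-0.63  0.51  1.9  -0.    0.73  1.04] yaw(ty) -95.44 tx [-0.004  0.002 -1.   ]
delta tool to [0.4617, -0.263, 0.104] [-0.0024  0.0051  0.003 ]
```

View pics/w3.png

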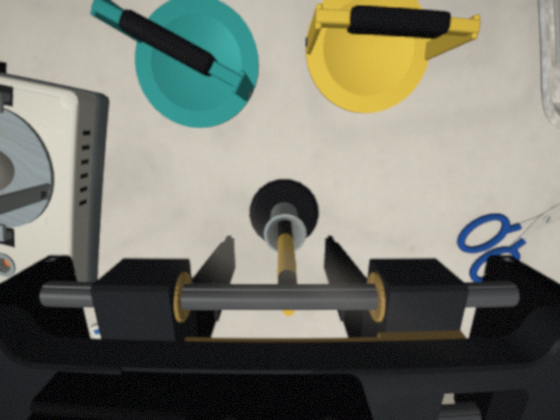

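The wrist picture shows the pen between the fingers at about (287,260), near the middle. I'll correct 5 mm sideways, then close.

Request:
move_arm:
  deltas:
    - [[-0.0024,0.005,0.003,0,0.6],[0,0,0,0,0.6],[0,0,0,0,0.3],[0,0,0,0,0.2],[0,0,0,0,0.1],[0,0,0,0,0],[0,0,0,0,0],[0,0,0,0,0],[0,0,0,0,0]]

```text
clock: 4.22
tcp_pos: [0.4633, -0.2641, 0.1092]
tcp_rot: [-2.178, 0.104, 2.172]
force: [-0.2, -0.3, -0.7]
grip_width: 0.0158
```

```bash
python3 - <<'E'
from h import *
go([.4617,-.263,.104])
E
```

```text
t 4.22 tcp [ 0.4633 -0.2641  0.1092] F [-0.2 -0.3 -0.7] g 0.0158 q [-0.64  0.5   1.9  -0.    0.74  1.02] yaw(ty) -95.33 tx [ 0.003 -0.002 -1.   ]
delta tool to [0.4617, -0.263, 0.104] [ 0.0051 -0.0009  0.0017]
```

Request:
move_arm:
  deltas:
    - [[0.004,0,0.001,0,0],[0,0,0,0,0],[0,0,0,0,0],[0,0,0,0,0]]

```text
clock: 4.55
tcp_pos: [0.4629, -0.2635, 0.1071]
tcp_rot: [-2.18, 0.104, 2.169]
force: [-0.1, -0.3, 2.8]
grip_width: 0.0116
```

```bash
python3 - <<'E'
from h import *
st(); im,d,c=grab('wrist','w4'); st(); grab('scene','s4'); im=cv2.imread('pics/s4.png'); cv2.imwrite('pics/s4c.png',cv2.resize(im[200:350,190:340],None,fx=4,fy=4,interpolation=cv2.INTER_CUBIC))
E
```

```text
t 4.55 tcp [ 0.4629 -0.2635  0.1071] F [-0.1 -0.3  2.8] g 0.0116 q [-0.64  0.5   1.9   0.    0.73  1.02] yaw(ty) -95.36 tx [ 0.005 -0.003 -1.   ]
t 4.6 tcp [ 0.463  -0.2636  0.107 ] F [-1.2  0.5  4.7] g 0.0117 q [-0.64  0.5   1.9   0.    0.73  1.02] yaw(ty) -95.36 tx [ 0.005 -0.003 -1.   ]
```

View pics/w4.png

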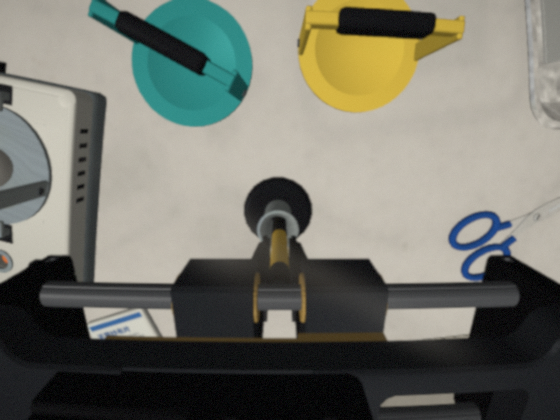

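View pics/s4c.png

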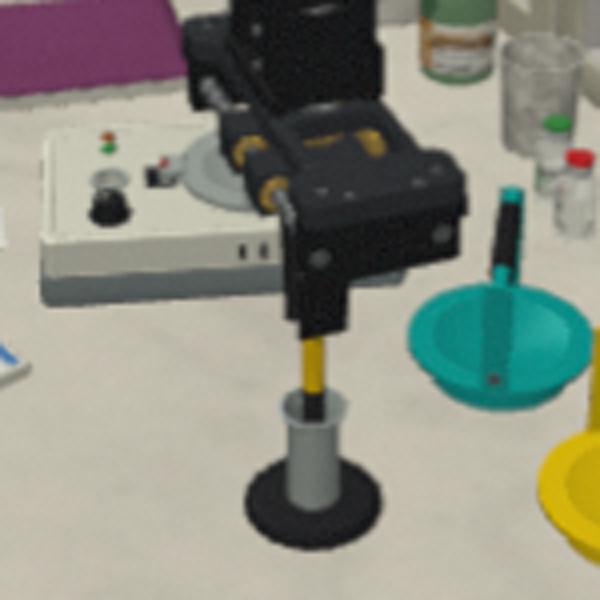

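Request:
move_arm:
  deltas:
    - [[-0.01,0,0,0,0],[-0.015,0,0,0,0],[-0.015,0,0,0,0],[0,0,0,0,0]]

```text
clock: 4.98
tcp_pos: [0.4627, -0.2631, 0.1484]
tcp_rot: [-2.178, 0.103, 2.17]
force: [0.2, 0.3, -0.1]
grip_width: 0.0118
```

```bash
python3 - <<'E'
from h import *
go([.463,-.2636,.2])
E
```

```text
t 4.98 tcp [ 0.4627 -0.2631  0.1484] F [ 0.2  0.3 -0.1] g 0.0118 q [-0.64  0.44  1.86  0.    0.83  1.02] yaw(ty) -95.38 tx [ 0.004 -0.001 -1.   ]
delta tool to [0.463, -0.2636, 0.2] [-0.0516  0.0004 -0.0005]
```

Request:
move_arm:
  deltas:
    - [[-0.015,0,0,0,0],[-0.02,0,0,0,0],[-0.02,0,0,0,0],[0,0,0,0,0]]

```text
clock: 5.32
tcp_pos: [0.462, -0.263, 0.2045]
tcp_rot: [-2.176, 0.102, 2.171]
force: [0.8, -0.0, 0.8]
grip_width: 0.0115
```

```bash
python3 - <<'E'
from h import *
go([.4507,-.0051,.2]);grab('wrist','w5');grab('scene','s5');grab('side','d5')
for t in ['s5','d5']:
    im=cv2.imread(f'pics/{t}.png'); 
    im=im[180:330,190:340] if t=='s5' else im[150:270,280:400]
    cv2.imwrite(f'pics/{t}c.png',cv2.resize(im,None,fx=4,fy=4,interpolation=cv2.INTER_CUBIC))
E
```

```text
t 5.32 tcp [ 0.462  -0.263   0.2045] F [ 0.8 -0.   0.8] g 0.0115 q [-0.64  0.37  1.8   0.    0.97  1.02] yaw(ty) -95.39 tx [ 0.002 -0.    -1.   ]
delta tool to [0.4507, -0.0051, 0.2] [ 0.0044 -0.2557  0.0355]
```

View pics/w5.png

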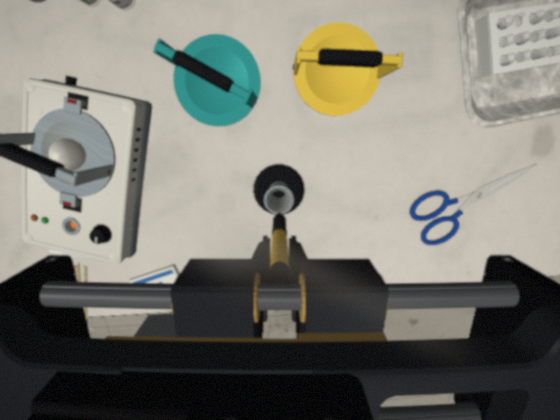

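View pics/s5c.png

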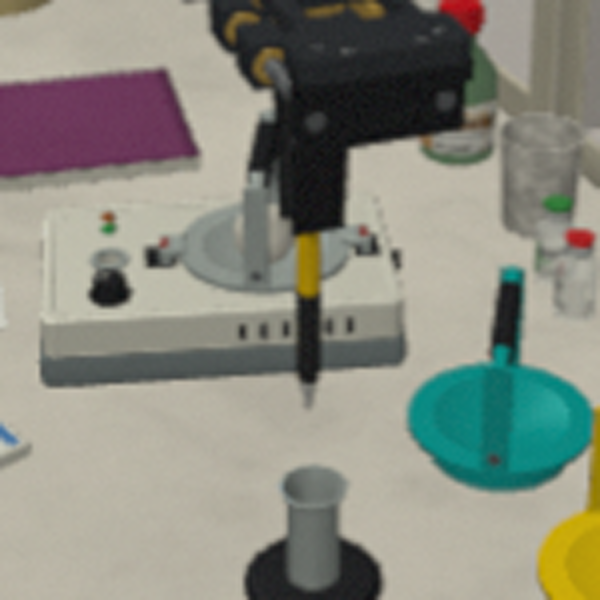

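View pics/d5c.png

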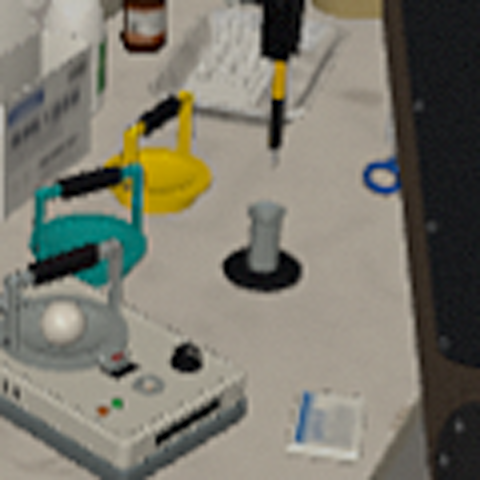

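```bash
cat >> h.py <<'E'
def tri(obs):
    A=np.zeros((3,3));b=np.zeros(3);L=[]
    for t,u,v in obs:
        c=load(t)[2]; x,y=und(c,np.array(float(u)),np.array(float(v))); R=c['R']; r=R.T@np.array([x,y,1.]); r/=np.linalg.norm(r); o=-R.T@c['t']; M=np.eye(3)-np.outer(r,r); A+=M;b+=M@o;L.append((t,u,v))
    X=np.linalg.solve(A,b); print('tri',X.round(4),[ (proj(load(t)[2],X)-[u,v]).round(1) for t,u,v in L]); return X
E
python3 - <<'E'
from h import *
tri([('s5',267,281.2),('d5',348.3,191.3)])
for t in ['w0','w1','w2','w5','s5','d5']:
    f={'w0':'wrist0'}.get(t,t); im,d,c=load(f); b,g,r=[im[...,i].astype(int) for i in range(3)]
    hsv=cv2.cvtColor(im,cv2.COLOR_BGR2HSV); x0=proj(c,np.array([.4507,-.0051,.041])); print(t,'pred',x0.round(1))
    vv,uu=np.mgrid[0:420,0:560]; m=(hsv[...,0]<16)&(hsv[...,1]>110)&(hsv[...,2]>90)&(np.hypot(uu-x0[0],vv-x0[1])<11)
    if m.sum()>3: u,v=uu[m].mean(),vv[m].mean(); print('  orange',m.sum(),u.round(1),v.round(1),onplane(c,u,v,.041).round(4))
cv2.imwrite('pics/w5b.png',cv2.resize(load('w5')[0][180:260,20:120],None,fx=7,fy=7,interpolation=cv2.INTER_CUBIC))
cv2.imwrite('pics/w5t.png',cv2.resize(load('w5')[0][170:270,230:330],None,fx=6,fy=6,interpolation=cv2.INTER_CUBIC))
E
```

```text
tri [ 0.4597 -0.2607  0.1029] [array([-1.3,  1.1]), array([-0.7, -0.6])]
w0 pred [137.9 197. ]
  orange 46 136.9 197.5 [ 0.4492 -0.0057  0.041 ]
w1 pred [249.8 -16. ]
w2 pred [123.3 243.3]
  orange 33 122.8 244.6 [ 0.4491 -0.0039  0.041 ]
w5 pred [ 73.6 223.6]
  orange 31 72.7 225.0 [ 0.4491 -0.0033  0.041 ]
s5 pred [216.6 247. ]
d5 pred [316.7 246.9]
```

View pics/w5b.png

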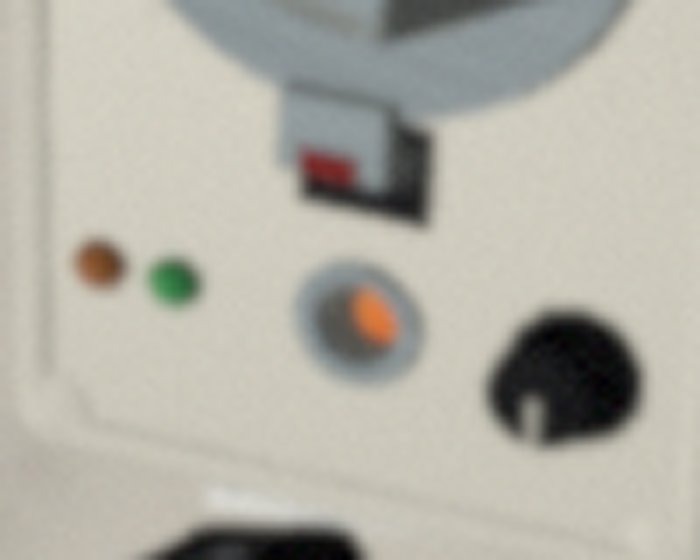

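View pics/w5t.png

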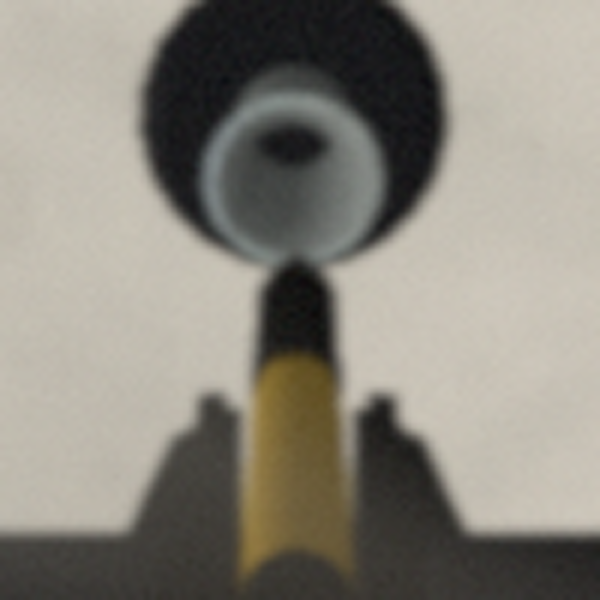

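```bash
python3 - <<'E'
from h import *
tri([('s5',267,281.2),('d5',348.3,191.3),('w5',279.5,212.5)])
c=load('w5')[2]; print(onplane(c,np.array(71.4),np.array(226.),.0485)); print(onplane(c,np.array(279.5),np.array(212.5),.105))
c=load('wrist0')[2]; print(onplane(c,np.array(40+268/2.8),np.array(120+220/2.8),.0485))
m=np.array([230+295/6,170+180/6]); print('mouth',onplane(c:=load('w5')[2],m[0],m[1],.06))
go([.4497,-.005,.2])
E
```

```text
tri [ 0.4595 -0.2627  0.103 ] [array([-1. ,  1.6]), array([-0.4, -0.9]), array([-1.6, -0.2])]
[ 0.44992746 -0.00727288  0.0485    ]
[ 0.45971287 -0.26429623  0.105     ]
[ 0.45146923 -0.00534315  0.0485    ]
mouth [ 0.46123835 -0.26410534  0.06      ]
t 5.47 tcp [ 0.4608 -0.2621  0.2009] F [-0.8  0.1 -0.2] g 0.0118 q [-0.64  0.37  1.81  0.    0.97  1.02] yaw(ty) -95.39 tx [-0.002  0.003 -1.   ]
delta tool to [0.4497, -0.005, 0.2] [ 0.0017 -0.2549  0.0352]
```

Request:
move_arm:
  deltas:
    - [[0,-0.018,0.002,0,0],[0,-0.032,0.004,0,0],[0,-0.036,0.005,0,0],[0,-0.036,0.005,0,0],[0,-0.036,0.005,0,0],[0,-0.036,0.005,0,0],[0,-0.032,0.005,0,0],[0,-0.02,0.004,0,0],[0,-0.009,0,0,0],[0,0,0,0,0],[0,0,0,0,0]]

```text
clock: 6.38
tcp_pos: [0.4435, 0.0062, 0.1882]
tcp_rot: [-2.144, 0.097, 2.192]
force: [0.5, -0.7, -0.1]
grip_width: 0.0118
```

```bash
python3 - <<'E'
from h import *
go([.4505,-.006,.175])
im,d,c=grab('wrist','w6')
E
```

```text
t 6.38 tcp [0.4435 0.0062 0.1882] F [ 0.5 -0.7 -0.1] g 0.0118 q [-0.14  0.28  2.    0.01  0.88  1.52] yaw(ty) -95.57 tx [-0.022  0.009 -1.   ]
delta tool to [0.4505, -0.006, 0.175] [ 0.0129  0.0115 -0.0084]
```

View pics/w6.png

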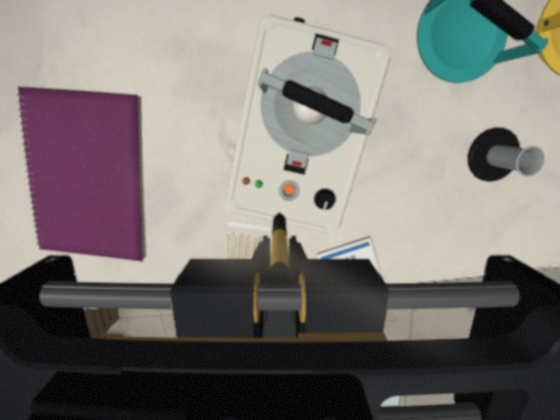

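```bash
python3 - <<'E'
from h import *
st()
im,d,c=load('w6')
print(onplane(c,np.array(289.),np.array(190.),.0485), onplane(c,np.array(280.),np.array(214.),.0895))
cv2.imwrite('pics/w6c.png',cv2.resize(im[150:270,220:360],None,fx=5.5,fy=5.5,interpolation=cv2.INTER_CUBIC))
E
```

```text
t 6.43 tcp [0.4435 0.0058 0.1881] F [ 0.  -0.3  0. ] g 0.0116 q [-0.14  0.28  2.    0.01  0.88  1.52] yaw(ty) -95.61 tx [-0.022  0.009 -1.   ]
[ 0.45075285 -0.00557936  0.0485    ] [0.43752022 0.00535017 0.0895    ]
```

View pics/w6c.png

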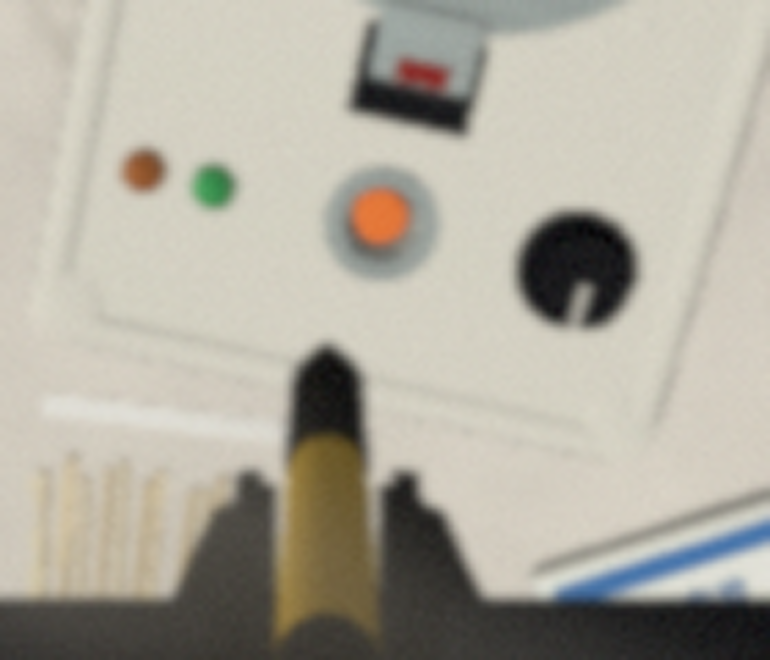

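Request:
move_arm:
  deltas:
    - [[0.002,0.003,-0.004,0,0],[0.004,0.003,-0.004,0,0],[0.004,0.003,-0.004,0,0],[0.003,0.001,-0.0015,0,0],[0,0,0,0,0],[0,0,0,0,0]]

```text
clock: 6.93
tcp_pos: [0.4573, -0.0105, 0.1717]
tcp_rot: [-2.138, 0.103, 2.191]
force: [-0.3, -0.1, -0.5]
grip_width: 0.0117
```

```bash
python3 - <<'E'
from h import *
st()
for n,t in [('wrist','w7'),('side','d7'),('scene','s7')]: grab(n,t)
st()
for t,(a,b,e,f) in dict(w7=(150,270,220,360),d7=(180,280,260,380),s7=(180,280,160,280)).items():
    cv2.imwrite(f'pics/{t}c.png',cv2.resize(load(t)[0][a:b,e:f],None,fx=5.5,fy=5.5,interpolation=cv2.INTER_CUBIC))
E
```

```text
t 6.93 tcp [ 0.4573 -0.0105  0.1717] F [-0.3 -0.1 -0.5] g 0.0117 q [-0.17  0.32  1.99  0.01  0.85  1.5 ] yaw(ty) -95.92 tx [-0.024  0.009 -1.   ]
t 7.08 tcp [ 0.4572 -0.0101  0.1721] F [0.3 0.4 0.1] g 0.0118 q [-0.17  0.32  1.99  0.01  0.85  1.5 ] yaw(ty) -95.88 tx [-0.023  0.009 -1.   ]
```

View pics/w7c.png

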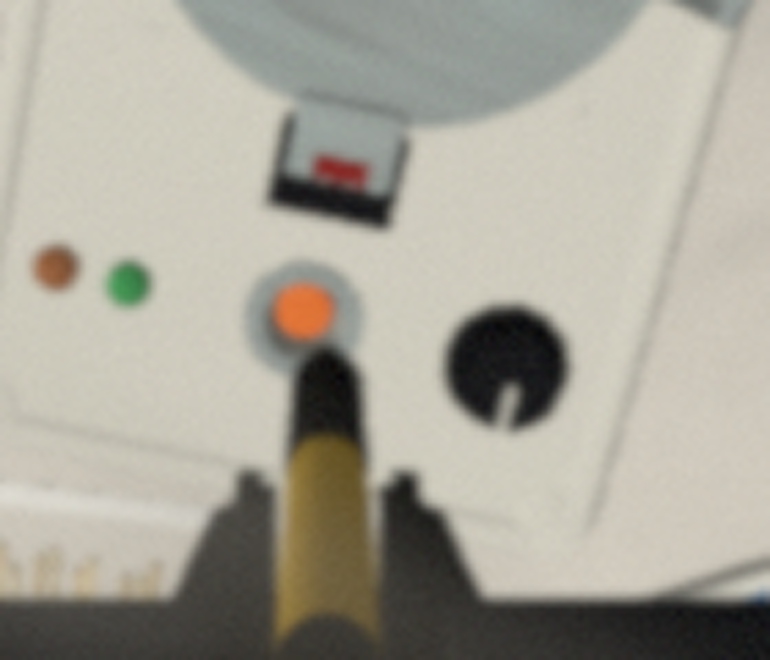

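View pics/d7c.png

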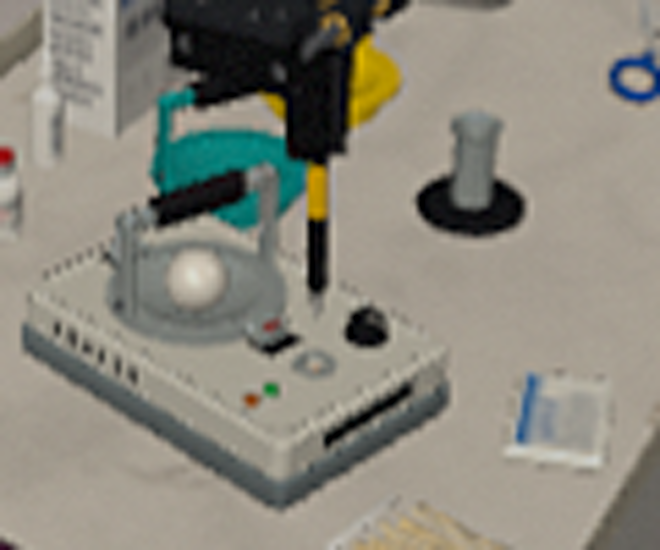

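View pics/s7c.png

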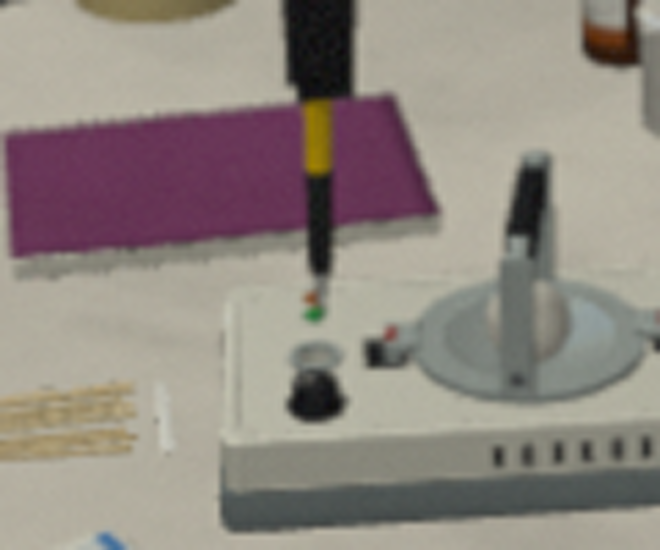

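```bash
python3 - <<'E'
from h import *
T=tri([('s7',218.5,234.5),('d7',317.5,236.4)])
B=tri([('s7',217.8,244.5),('d7',317.3,246)])
s,R=st(); print((T-B).round(4), 'tool fix',(R.T@(B-T)).round(4))
for t in ['s7','d7']:
    c=load(t)[2]; print(proj(c,np.array([[.4507,-.0056,.0485],[.4507,-.0056,.07]])))
E
```

```text
tri [ 0.4537 -0.0109  0.0752] [array([-0.6,  0.5]), array([-0.5, -0.4])]
tri [ 0.4515 -0.0055  0.0459] [array([-0.9,  0.7]), array([-0.7, -0.6])]
t 7.08 tcp [ 0.4572 -0.0101  0.1721] F [0.3 0.4 0.1] g 0.0118 q [-0.17  0.32  1.99  0.01  0.85  1.5 ] yaw(ty) -95.88 tx [-0.023  0.009 -1.   ]
[ 0.0022 -0.0054  0.0294] tool fix [ 0.0295 -0.0049  0.002 ]
[[216.51569598 244.28683346]
 [216.02330145 236.18697996]]
[[316.88960775 244.76712352]
 [317.16262887 238.70464291]]
```

Request:
move_arm:
  deltas:
    - [[0,-0.003,0.001,0,0],[0.006,-0.002,0.001,0,0],[0.006,0,0,0,0],[0.002,0,0,0,0],[0,0,0,0,0]]

```text
clock: 7.5
tcp_pos: [0.455, -0.0036, 0.1574]
tcp_rot: [-2.141, 0.102, 2.19]
force: [0.7, 0.7, -0.2]
grip_width: 0.0117
```

```bash
python3 - <<'E'
from h import *
st()
for n,t in [('wrist','w8'),('side','d8'),('scene','s8')]: grab(n,t)
st()
for t,(a,b,e,f) in dict(w8=(150,270,220,360),d8=(200,270,280,350),s8=(210,270,180,250)).items():
    cv2.imwrite(f'pics/{t}c.png',cv2.resize(load(t)[0][a:b,e:f],None,fx=5.5 if t=='w8' else 8,fy=5.5 if t=='w8' else 8,interpolation=cv2.INTER_CUBIC))
E
```

```text
t 7.5 tcp [ 0.455  -0.0036  0.1574] F [ 0.7  0.7 -0.2] g 0.0117 q [-0.16  0.34  2.01  0.01  0.81  1.51] yaw(ty) -95.83 tx [-0.022  0.009 -1.   ]
t 7.65 tcp [ 0.4553 -0.0038  0.1579] F [ 0.7  0.4 -0.3] g 0.0115 q [-0.16  0.34  2.01  0.01  0.81  1.51] yaw(ty) -95.84 tx [-0.021  0.009 -1.   ]
```

View pics/w8c.png

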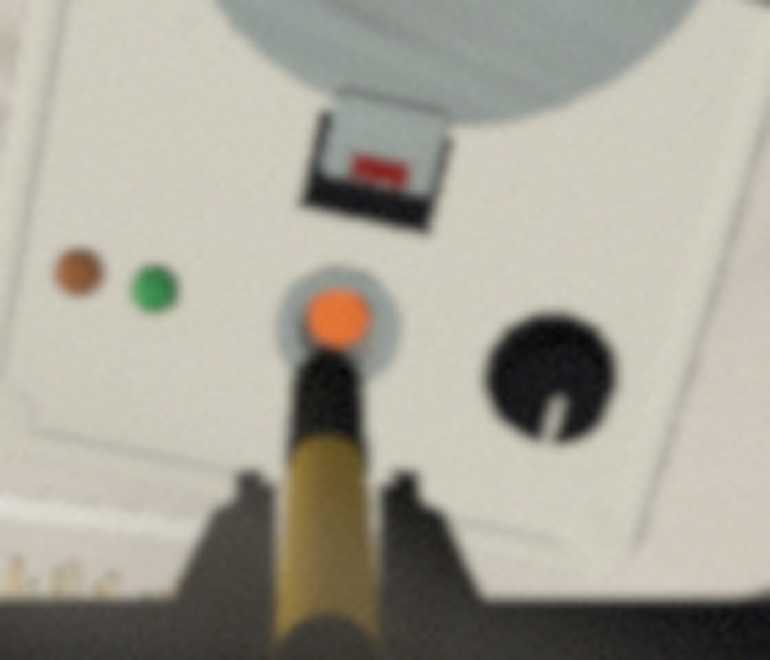

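View pics/d8c.png

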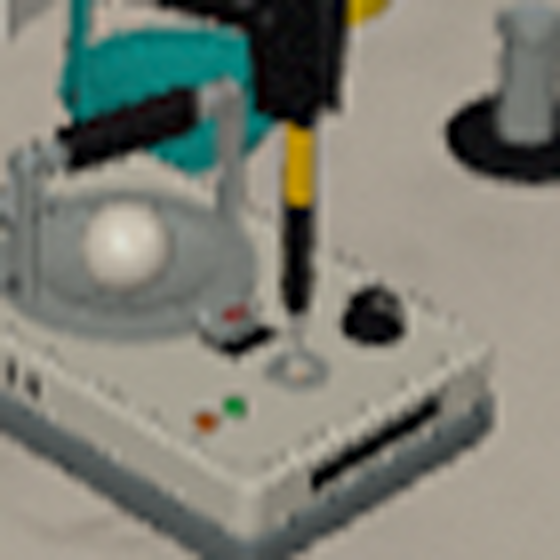

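View pics/s8c.png

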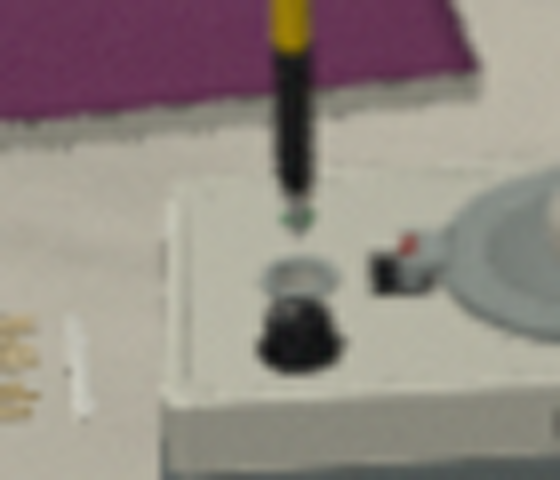

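```bash
python3 - <<'E'
from h import *
T=tri([('s8',217.25,239.4),('d8',317.25,243.1)])
B=tri([('s8',217.5,244.4),('d8',317.25,246.25)])
s,R=st(); print((T-B).round(4), 'tool fix',(R.T@(B-T)).round(4))
c=load('w8')[2]; X=onplane(c,np.array(220+338/5.5),np.array(150+325/5.5),.0485); print('rim w8',X,'model tip', s['tcp_pos']+R@[.099,0,.0027])
E
```

```text
tri [ 0.4514 -0.0031  0.058 ] [array([-1. ,  0.8]), array([-0.8, -0.6])]
tri [ 0.4511 -0.0045  0.0457] [array([-0.9,  0.7]), array([-0.7, -0.5])]
t 7.65 tcp [ 0.4553 -0.0038  0.1579] F [ 0.7  0.4 -0.3] g 0.0115 q [-0.16  0.34  2.01  0.01  0.81  1.51] yaw(ty) -95.84 tx [-0.021  0.009 -1.   ]
[0.0002 0.0013 0.0123] tool fix [ 0.0123  0.0014 -0.0002]
rim w8 [ 0.45066757 -0.00597673  0.0485    ] model tip [ 0.45055705 -0.00261849  0.05901462]
```

Request:
move_arm:
  deltas:
    - [[0.003,0.002,0,0,0],[0.005,0,0,0,0],[0.003,0,0,0,0],[0,0,0,0,0]]

```text
clock: 7.98
tcp_pos: [0.4552, -0.0061, 0.1462]
tcp_rot: [-2.143, 0.102, 2.187]
force: [-0.1, -0.8, -0.6]
grip_width: 0.0113
```

```bash
python3 - <<'E'
from h import *
st()
for n,t in [('wrist','w9'),('side','d9'),('scene','s9')]: grab(n,t)
st()
A=[]
for t,(a,b,e,f) in dict(w9=(180,250,245,315),d9=(210,270,290,350),s9=(215,265,190,240)).items():
    A.append(cv2.resize(load(t)[0][a:b,e:f],(400,400),interpolation=cv2.INTER_CUBIC))
cv2.imwrite('pics/a9.png',np.hstack(A[:2])); cv2.imwrite('pics/b9.png',A[2])
E
```

```text
t 7.98 tcp [ 0.4552 -0.0061  0.1462] F [-0.1 -0.8 -0.6] g 0.0113 q [-0.16  0.36  2.03  0.01  0.78  1.51] yaw(ty) -95.85 tx [-0.02   0.008 -1.   ]
t 8.13 tcp [ 0.4554 -0.006   0.1468] F [-0.4 -0.1 -0.1] g 0.0118 q [-0.16  0.36  2.03  0.01  0.78  1.51] yaw(ty) -95.84 tx [-0.019  0.008 -1.   ]
```

View pics/a9.png

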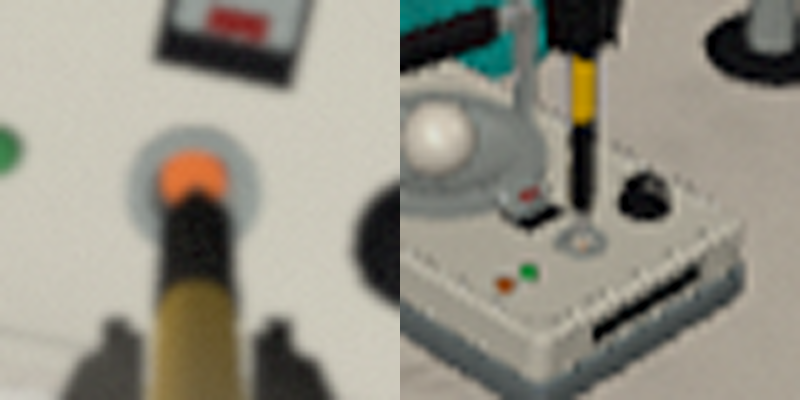

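View pics/b9.png

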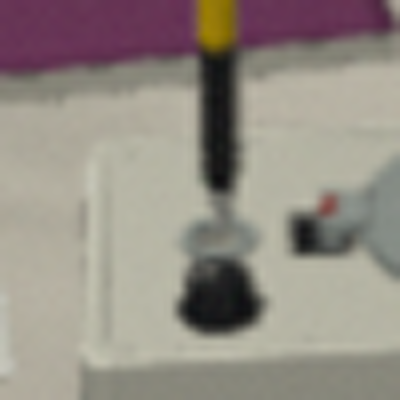

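Request:
move_arm:
  deltas:
    - [[0.003,0,0,0,0],[0.003,0,0,0,0],[0.002,0,0,0,0]]

```text
clock: 8.38
tcp_pos: [0.4557, -0.006, 0.1388]
tcp_rot: [-2.146, 0.103, 2.185]
force: [0.2, 0.4, 2.1]
grip_width: 0.0116
```

Request:
move_arm:
  deltas:
    - [[0.002,0,0,0,0],[0.002,0,0,0,0]]

```text
clock: 8.55
tcp_pos: [0.4557, -0.006, 0.1346]
tcp_rot: [-2.146, 0.103, 2.185]
force: [-0.7, -0.0, 2.5]
grip_width: 0.0119
```

Request:
move_arm:
  deltas:
    - [[0.002,0,0,0,0],[0.002,0,0,0,0]]

```text
clock: 8.72
tcp_pos: [0.4567, -0.0061, 0.1319]
tcp_rot: [-2.15, 0.103, 2.182]
force: [-2.6, -0.6, 30.8]
grip_width: 0.0116
```

```bash
python3 - <<'E'
from h import *
st()
grab('side','d10'); st()
cv2.imwrite('pics/d10c.png',cv2.resize(load('d10')[0][190:280,240:350],None,fx=6,fy=6,interpolation=cv2.INTER_CUBIC))
E
```

```text
t 8.72 tcp [ 0.4567 -0.0061  0.1319] F [-2.6 -0.6 30.8] g 0.0116 q [-0.16  0.38  2.04  0.01  0.73  1.51] yaw(ty) -95.84 tx [-0.014  0.008 -1.   ]
t 8.77 tcp [ 0.4568 -0.0061  0.1319] F [-3.   1.  23.3] g 0.0119 q [-0.16  0.38  2.04  0.01  0.73  1.51] yaw(ty) -95.83 tx [-0.014  0.008 -1.   ]
```

View pics/d10c.png

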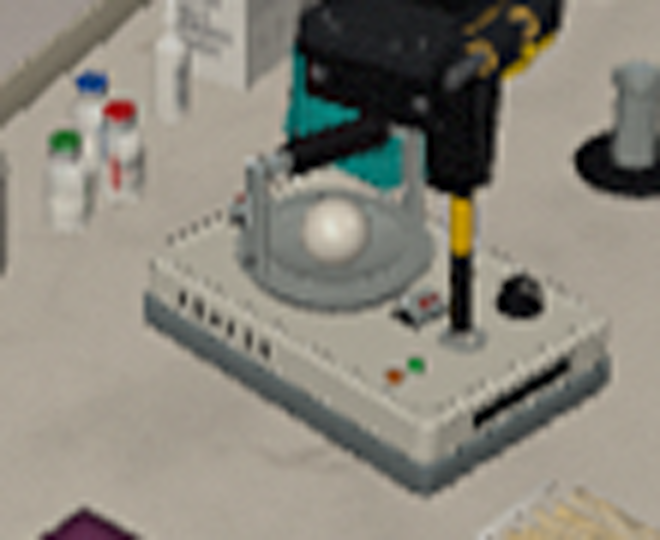

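The dish has popped up: its flange now stands above the catches, with the ball at (335,230) of the crop. Now I'll raise the pen.

Request:
move_arm:
  deltas:
    - [[-0.001,0,0,0,0],[0,0,0,0,0],[0,0,0,0,0],[-0.006,0,0,0,0],[-0.01,0,0,0,0],[-0.015,0,0,0,0],[-0.02,0,0,0,0],[-0.012,0,0,0,0],[0,0,0,0,0]]

```text
clock: 9.52
tcp_pos: [0.457, -0.0064, 0.1985]
tcp_rot: [-2.146, 0.102, 2.185]
force: [-0.5, 1.0, 0.2]
grip_width: 0.0118
```

```bash
python3 - <<'E'
from h import *
for n,t in [('side','d11'),('wrist','w11'),('scene','s11')]: grab(n,t)
go([.463,-.2636,.2])
cv2.imwrite('pics/d11c.png',cv2.resize(load('d11')[0][180:280,240:350],None,fx=6,fy=6,interpolation=cv2.INTER_CUBIC))
cv2.imwrite('pics/s11c.png',cv2.resize(load('s11')[0][180:290,190:310],None,fx=5,fy=5,interpolation=cv2.INTER_CUBIC))
E
```

```text
t 9.67 tcp [ 0.4561 -0.0063  0.1962] F [0.  0.6 0.1] g 0.0119 q [-0.16  0.28  1.97  0.01  0.91  1.51] yaw(ty) -95.84 tx [-0.02   0.009 -1.   ]
delta tool to [0.463, -0.2636, 0.2] [-0.0062  0.2553 -0.0329]
```

View pics/d11c.png

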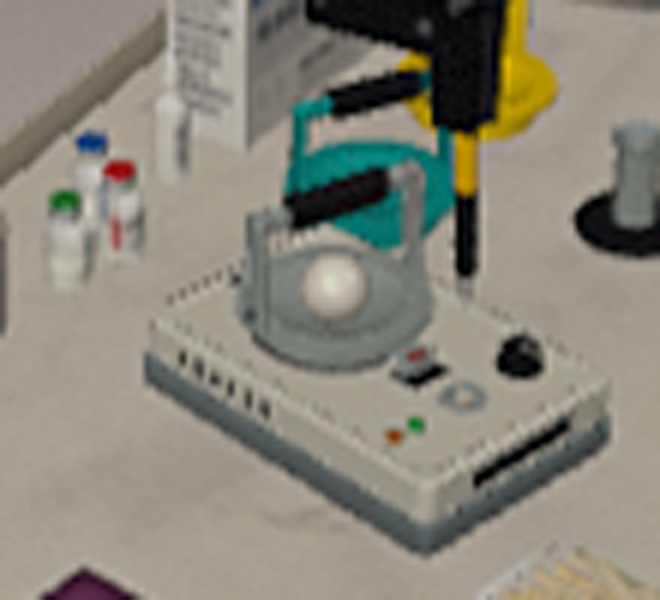

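View pics/s11c.png

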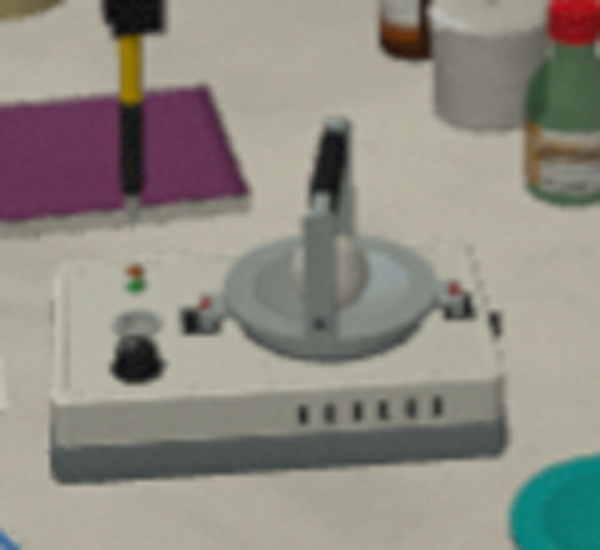

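View pics/w11.png

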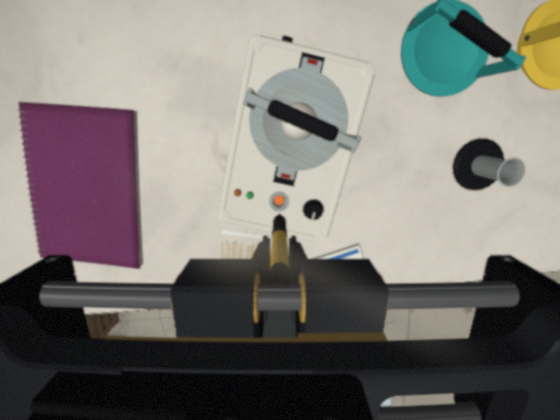

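The dish stands up and unlocked with the ball still in it, and the button has sprung back. Next I return the pen to its holder.

Request:
move_arm:
  deltas:
    - [[-0.002,0.018,-0.002,0,0],[-0.001,0.032,-0.004,0,0],[-0.001,0.036,-0.005,0,0],[-0.001,0.036,-0.005,0,0],[-0.001,0.036,-0.005,0,0],[0,0.036,-0.005,0,0],[0,0.032,-0.005,0,0],[0,0.016,-0.002,0,0],[0,0.005,0,0,0],[0,0,0,0,0],[0,0,0,0,0]]

```text
clock: 10.58
tcp_pos: [0.4594, -0.264, 0.1869]
tcp_rot: [-2.121, 0.089, 2.204]
force: [0.0, 0.9, -0.8]
grip_width: 0.0119
```

```bash
python3 - <<'E'
from h import *
go([.463,-.2636,.175])
for n,t in [('side','d12'),('wrist','w12'),('scene','s12')]: grab(n,t)
st()
A=[]
for t,(a,b,e,f) in dict(s12=(250,340,220,310),d12=(160,250,300,390)).items():
    A.append(cv2.resize(load(t)[0][a:b,e:f],(400,400),interpolation=cv2.INTER_CUBIC))
cv2.imwrite('pics/a12.png',np.hstack(A))
cv2.imwrite('pics/w12c.png',cv2.resize(load('w12')[0][150:270,220:360],None,fx=5.5,fy=5.5,interpolation=cv2.INTER_CUBIC))
E
```

```text
t 10.58 tcp [ 0.4594 -0.264   0.1869] F [ 0.   0.9 -0.8] g 0.0119 q [-0.64  0.4   1.8  -0.01  0.98  1.03] yaw(ty) -95.69 tx [-0.037  0.018 -0.999]
delta tool to [0.463, -0.2636, 0.175] [ 0.0118 -0.0006 -0.004 ]
t 10.73 tcp [ 0.4599 -0.2634  0.1877] F [ 0.6 -0.1  0.6] g 0.0118 q [-0.64  0.4   1.8  -0.01  0.98  1.03] yaw(ty) -95.59 tx [-0.036  0.018 -0.999]
```

View pics/a12.png

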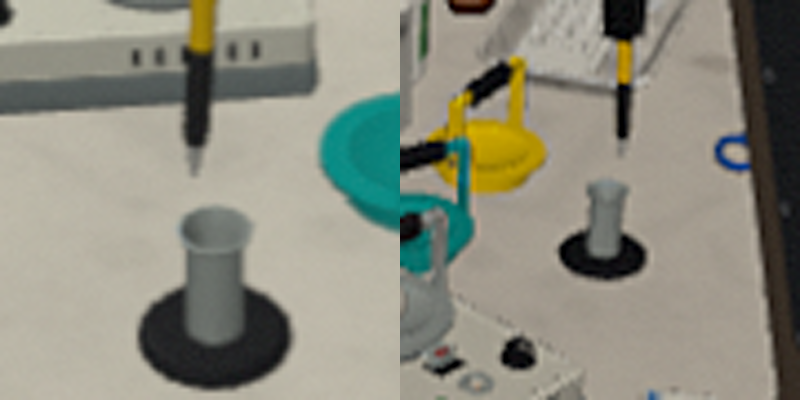

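View pics/w12c.png

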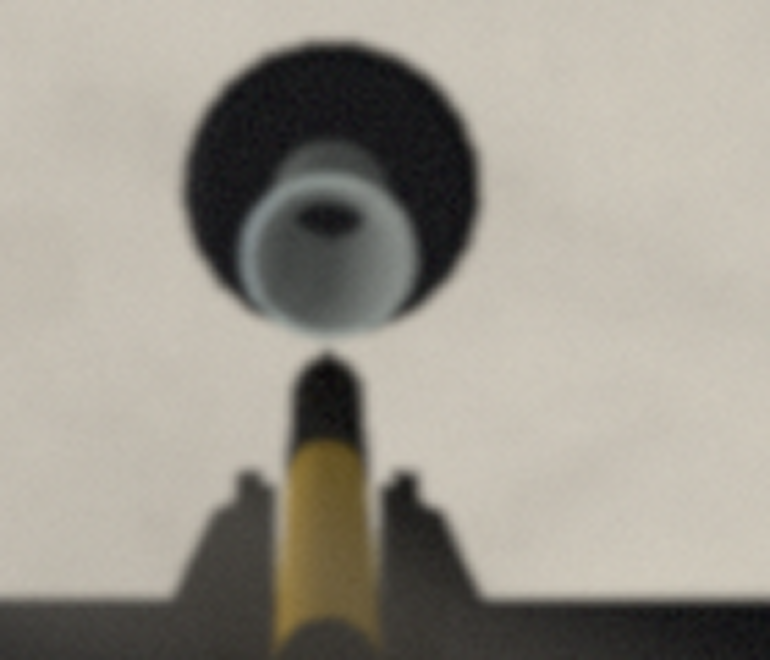

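```bash
python3 - <<'E'
from h import *
T=tri([('s12',263.9,288.3),('d12',349.7,194.2),('w12',279.5,212.5)])
B=tri([('s12',268.6,302.2),('d12',346.6,202.3),('w12',279.8,195.8)])
s,R=st(); print((T-B).round(4), 'tool fix',(R.T@(B-T)).round(4),'model tip',s['tcp_pos']+R@[.097,0,.0027], s['tcp_pos']+R@[.097,0,0.])
c=load('w12')[2]; print(onplane(c,np.array(279.8),np.array(195.8),.06),onplane(c,np.array(279.5),np.array(212.5),.091))
E
```

```text
tri [ 0.4539 -0.2631  0.0913] [array([-0.5,  0.7]), array([-0.5, -0.3]), array([-0.1,  0.5])]
tri [ 0.4622 -0.264   0.0577] [array([-0.9,  0.5]), array([-0.3, -0.3]), array([ 0.1, -0.4])]
t 10.73 tcp [ 0.4599 -0.2634  0.1877] F [ 0.6 -0.1  0.6] g 0.0118 q [-0.64  0.4   1.8  -0.01  0.98  1.03] yaw(ty) -95.59 tx [-0.036  0.018 -0.999]
[-0.0083  0.0009  0.0335] tool fix [ 0.0332  0.0005 -0.0096] model tip [ 0.45364394 -0.26140172  0.0908573 ] [ 0.45632928 -0.26166331  0.09075482]
[ 0.46236236 -0.26399823  0.06      ] [ 0.45430144 -0.2633144   0.091     ]
```

Request:
move_arm:
  deltas:
    - [[0,0,-0.003,0,0],[0,0,-0.003,0,0],[0.003,0,-0.003,0,0],[0.006,0,0,0,0],[0.006,0,0,0,0],[0.006,0,0,0,0],[0,0,0,0,0]]

```text
clock: 11.32
tcp_pos: [0.4699, -0.2604, 0.165]
tcp_rot: [-2.127, 0.084, 2.206]
force: [-0.6, -0.1, -0.2]
grip_width: 0.0115
```

```bash
python3 - <<'E'
from h import *
st()
for n,t in [('side','d13'),('wrist','w13'),('scene','s13')]: grab(n,t)
st()
A=[]
for t,(a,b,e,f) in dict(s13=(250,340,220,310),d13=(160,250,300,390)).items():
    A.append(cv2.resize(load(t)[0][a:b,e:f],(400,400),interpolation=cv2.INTER_CUBIC))
cv2.imwrite('pics/a13.png',np.hstack(A))
cv2.imwrite('pics/w13c.png',cv2.resize(load('w13')[0][150:270,220:360],None,fx=5.5,fy=5.5,interpolation=cv2.INTER_CUBIC))
E
```

```text
t 11.32 tcp [ 0.4699 -0.2604  0.165 ] F [-0.6 -0.1 -0.2] g 0.0115 q [-0.63  0.44  1.81 -0.01  0.93  1.04] yaw(ty) -95.31 tx [-0.035  0.017 -0.999]
t 11.47 tcp [ 0.4703 -0.2608  0.1663] F [-0.   0.6 -0.5] g 0.0116 q [-0.63  0.44  1.8  -0.01  0.93  1.04] yaw(ty) -95.32 tx [-0.034  0.016 -0.999]
```

View pics/a13.png

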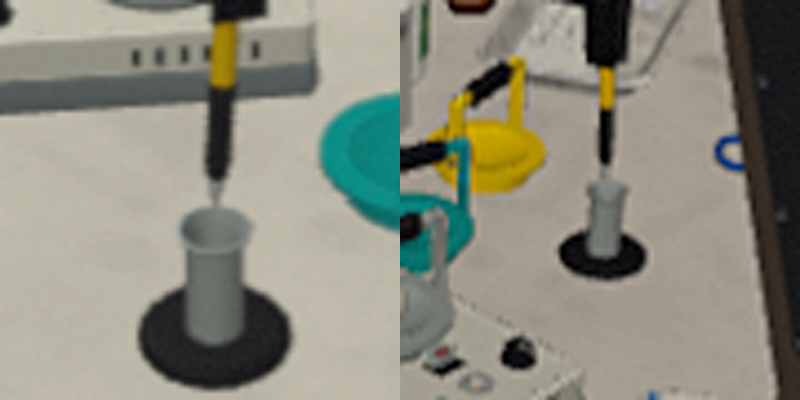

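View pics/w13c.png

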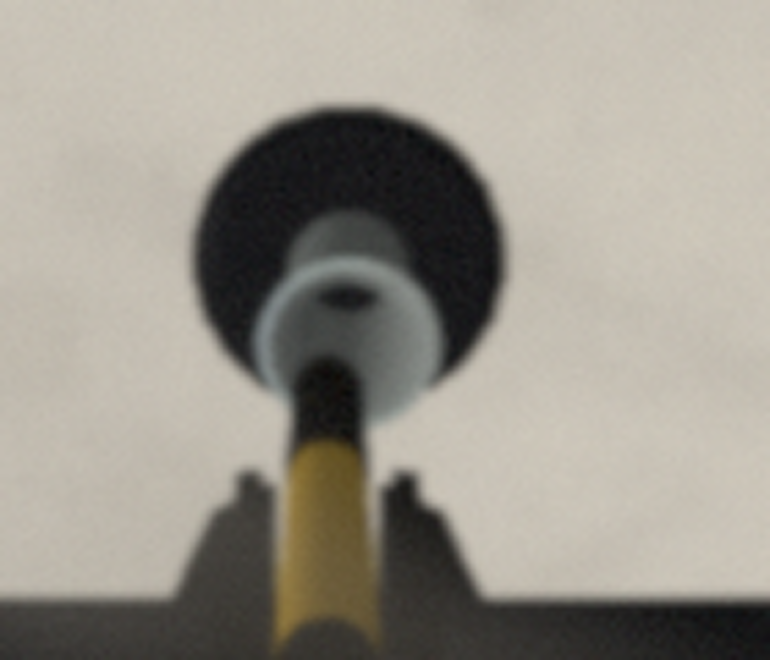

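```bash
python3 - <<'E'
from h import *
T=tri([('s13',268.8,296.1),('d13',346.1,200),('w13',279.5,212.5)])
B=tri([('s13',268.6,302.2),('d13',346.6,202.3),('w13',283.3,211.5)])
s,R=st(); print((T-B).round(4), 'tool fix',(R.T@(B-T)).round(4),'model tip',s['tcp_pos']+R@[.097,0,.0027])
print('final TCP so tip at (.4622,-.264,.01)', (R.T@(np.array([.4622,-.264,.01])-s['tcp_pos']-R@[.097,0,.0015])).round(4))
E
```

```text
tri [ 0.4643 -0.2604  0.0681] [array([-0.9,  0.8]), array([-0.6, -0.4]), array([0.1, 0.3])]
tri [ 0.4623 -0.2639  0.0577] [array([-0.9,  0.5]), array([-0.4, -0.3]), array([ 0.2, -0.4])]
t 11.47 tcp [ 0.4703 -0.2608  0.1663] F [-0.   0.6 -0.5] g 0.0116 q [-0.63  0.44  1.8  -0.01  0.93  1.04] yaw(ty) -95.32 tx [-0.034  0.016 -0.999]
[0.002  0.0035 0.0105] tool fix [0.0105 0.0038 0.0013] model tip [ 0.46435806 -0.25904251  0.06945295]
final TCP so tip at (.4622,-.264,.01) [0.0594 0.0059 0.0008]
```

Request:
move_arm:
  deltas:
    - [[0.002,0.004,0.001,0,0],[0.006,0,0,0,0],[0.006,0,0,0,0],[0.006,0,0,0,0],[0,0,0,0,0]]

```text
clock: 11.88
tcp_pos: [0.4681, -0.2654, 0.145]
tcp_rot: [-2.131, 0.087, 2.203]
force: [0.5, 0.1, 0.1]
grip_width: 0.0117
```

```bash
python3 - <<'E'
from h import *
for n,t in [('side','d14'),('wrist','w14'),('scene','s14')]: grab(n,t)
s,R=st(); print('final TCP so tip at (.4622,-.264,.01)', (R.T@(np.array([.4622,-.264,.01])-s['tcp_pos']-R@[.097,0,.0015])).round(4),s['tcp_pos']+R@[.097,0,.0015])
A=[]
for t,(a,b,e,f) in dict(s14=(250,340,220,310),d14=(160,250,300,390)).items():
    A.append(cv2.resize(load(t)[0][a:b,e:f],(400,400),interpolation=cv2.INTER_CUBIC))
cv2.imwrite('pics/a14.png',np.hstack(A))
cv2.imwrite('pics/w14c.png',cv2.resize(load('w14')[0][150:270,220:360],None,fx=5.5,fy=5.5,interpolation=cv2.INTER_CUBIC))
E
```

```text
t 12.03 tcp [ 0.4686 -0.2656  0.1462] F [0.4 0.8 0.3] g 0.0119 q [-0.63  0.47  1.83 -0.01  0.88  1.04] yaw(ty) -95.35 tx [-0.031  0.014 -0.999]
final TCP so tip at (.4622,-.264,.01) [0.0394 0.0005 0.0006] [ 0.46404329 -0.26413617  0.04933044]
```

View pics/a14.png

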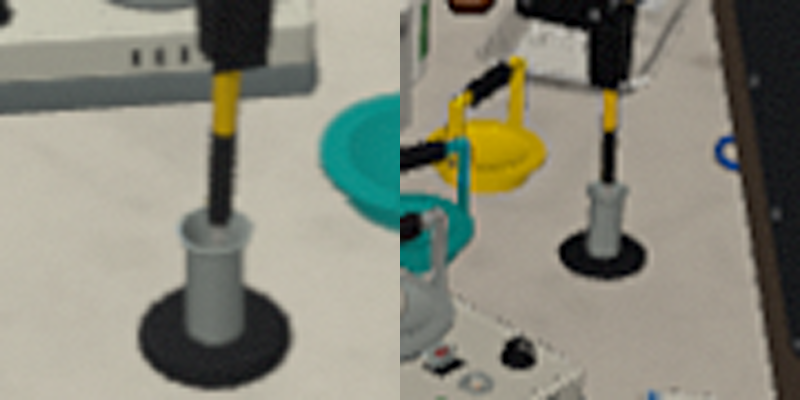

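View pics/w14c.png

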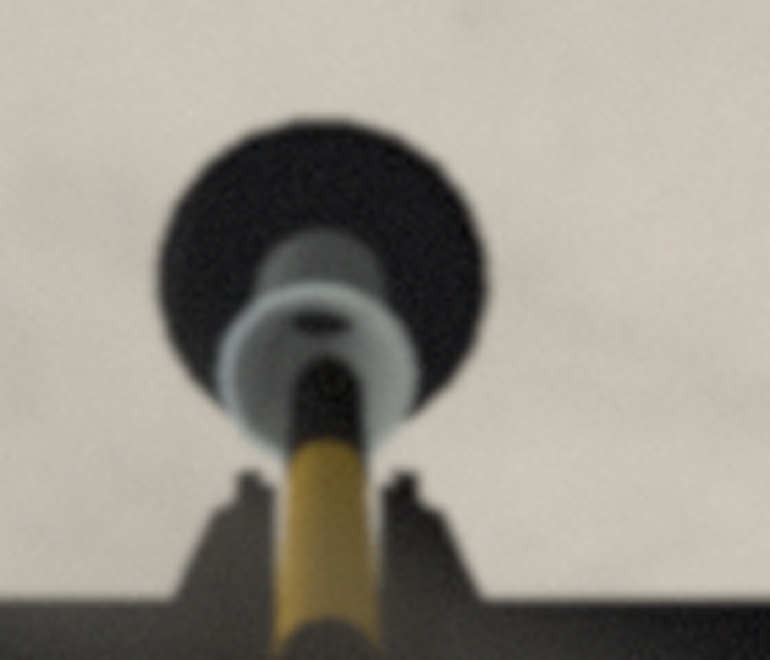

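Request:
move_arm:
  deltas:
    - [[0.006,0.0005,0.0006,0,0],[0.006,0,0,0,0],[0.006,0,0,0,0],[0.006,0,0,0,0],[0.005,0,0,0,0],[0,0,0,0,0]]

```text
clock: 12.53
tcp_pos: [0.4667, -0.2647, 0.1159]
tcp_rot: [-2.133, 0.087, 2.202]
force: [1.6, -0.0, 0.3]
grip_width: 0.0119
```

```bash
python3 - <<'E'
from h import *
s,R=st(); print('final TCP so tip at (.4622,-.264,.01)', (R.T@(np.array([.4622,-.264,.01])-s['tcp_pos']-R@[.097,0,.0015])).round(4),s['tcp_pos']+R@[.097,0,.0015])
E
```

```text
t 12.53 tcp [ 0.4667 -0.2647  0.1159] F [ 1.6 -0.   0.3] g 0.0119 q [-0.64  0.5   1.86 -0.01  0.81  1.03] yaw(ty) -95.35 tx [-0.031  0.015 -0.999]
final TCP so tip at (.4622,-.264,.01) [ 0.0089  0.001  -0.0004] [ 0.4621912  -0.26309815  0.01895797]
```

Request:
move_arm:
  deltas:
    - [[0.004,0,0,0,0],[0.004,0,0,0,0],[0.002,0,0,0,0]]

```text
clock: 12.78
tcp_pos: [0.4669, -0.2648, 0.1054]
tcp_rot: [-2.134, 0.087, 2.201]
force: [-2.9, 4.3, 27.7]
grip_width: 0.0112
```

```bash
python3 - <<'E'
from h import *
s,R=st()
E
```

```text
t 12.78 tcp [ 0.4669 -0.2648  0.1054] F [-2.9  4.3 27.7] g 0.0112 q [-0.64  0.52  1.87 -0.01  0.79  1.03] yaw(ty) -95.35 tx [-0.03   0.014 -0.999]
```

Floor contact. I'll ease off, then open partway.

Request:
move_arm:
  deltas:
    - [[-0.001,0,0,0,0],[0,0,0,0,0.2],[0,0,0,0,0.35],[0,0,0,0,0.5],[0,0,0,0,0.5],[0,0,0,0,0.5],[0,0,0,0,0.5]]

```text
clock: 13.37
tcp_pos: [0.4675, -0.2657, 0.1059]
tcp_rot: [-2.136, 0.089, 2.2]
force: [-0.2, 0.3, 0.2]
grip_width: 0.0449
```

```bash
python3 - <<'E'
from h import *
s,R=st(); grab('wrist','w15')
E
```

```text
t 13.37 tcp [ 0.4675 -0.2657  0.1059] F [-0.2  0.3  0.2] g 0.0449 q [-0.64  0.52  1.87 -0.01  0.79  1.03] yaw(ty) -95.34 tx [-0.029  0.013 -1.   ]
```

View pics/w15.png

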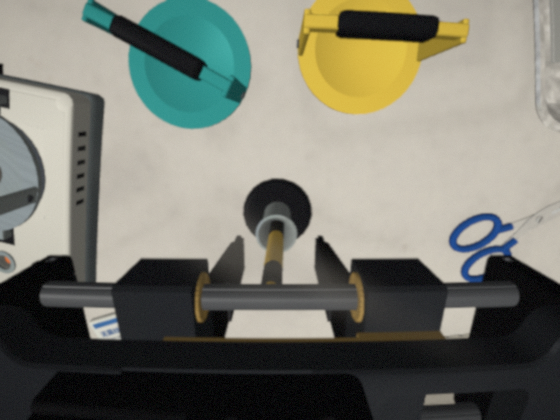

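Request:
move_arm:
  deltas:
    - [[-0.008,0,0,0,0.5],[-0.015,0,0,0,0.5],[-0.02,0,0,0,0.5],[-0.02,0,0,0,0.5],[-0.02,0,0,0,0.5],[-0.02,0,0,0,0.5],[0,0,0,0,0.5],[0,0,0,0,0.5]]

```text
clock: 14.08
tcp_pos: [0.4702, -0.2668, 0.2166]
tcp_rot: [-2.136, 0.089, 2.2]
force: [-0.5, -0.3, -0.5]
grip_width: 0.0474
```

```bash
python3 - <<'E'
from h import *
s,R=st(); grab('wrist','w16'); grab('scene','s16'); grab('side','d16');st()
A=[]
for t,(a,b,e,f) in dict(s16=(230,340,210,320),d16=(140,250,290,400)).items():
    A.append(cv2.resize(load(t)[0][a:b,e:f],(400,400),interpolation=cv2.INTER_CUBIC))
cv2.imwrite('pics/a16.png',np.hstack(A))
E
```

```text
t 14.08 tcp [ 0.4702 -0.2668  0.2166] F [-0.5 -0.3 -0.5] g 0.0474 q [-0.63  0.38  1.74 -0.01  1.05  1.03] yaw(ty) -95.34 tx [-0.029  0.013 -0.999]
t 14.23 tcp [ 0.4699 -0.2666  0.2153] F [ 0.8 -0.3  0.2] g 0.0477 q [-0.63  0.38  1.74 -0.01  1.05  1.03] yaw(ty) -95.35 tx [-0.031  0.014 -0.999]
```

View pics/a16.png

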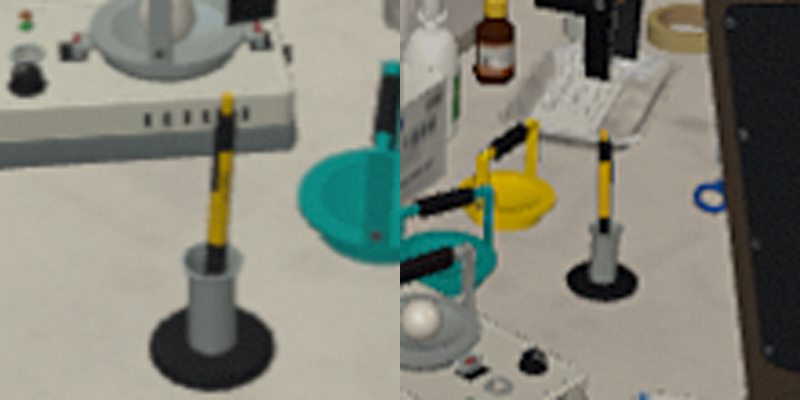

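```bash
python3 - <<'E'
from h import *
for t in ['s16','d16','w16','scene0','w1','w2','side0']:
    im,d,c=load(t); P=cloud(c,d); z=P[...,2]; x0=np.array([.462,-.264])
    m=(d>0)&(z>.068)&(z<.152)&(np.hypot(P[...,0]-x0[0],P[...,1]-x0[1])<.025); Q=P[m]
    if len(Q)<20: print(t,len(Q)); continue
    A=np.c_[np.ones(len(Q)),Q[:,2]-.06]
    for k in range(4):
        co=np.linalg.lstsq(A,Q[:,:2],rcond=None)[0]; r=np.linalg.norm(Q[:,:2]-A@co,axis=1); g=r<.007; Q=Q[g];A=A[g]
    print(t,len(Q),'at .06',co[0].round(4),'slope deg',np.degrees(co[1]).round(2))
cv2.imwrite('pics/w16c.png',cv2.resize(load('w16')[0][150:290,210:350],None,fx=5,fy=5,interpolation=cv2.INTER_CUBIC))
E
```

```text
s16 231 at .06 [ 0.4638 -0.2672] slope deg [4.03 0.66]
d16 72 at .06 [ 0.4609 -0.2567] slope deg [ 3.37 -0.77]
w16 253 at .06 [ 0.4687 -0.2655] slope deg [2.68 0.77]
scene0 233 at .06 [ 0.4632 -0.2665] slope deg [-1.33  0.29]
w1 383 at .06 [ 0.4629 -0.2581] slope deg [-0.26 -1.27]
w2 355 at .06 [ 0.4658 -0.2612] slope deg [-0.37 -0.64]
side0 71 at .06 [ 0.4589 -0.2568] slope deg [-0.24 -0.31]
```

View pics/w16c.png

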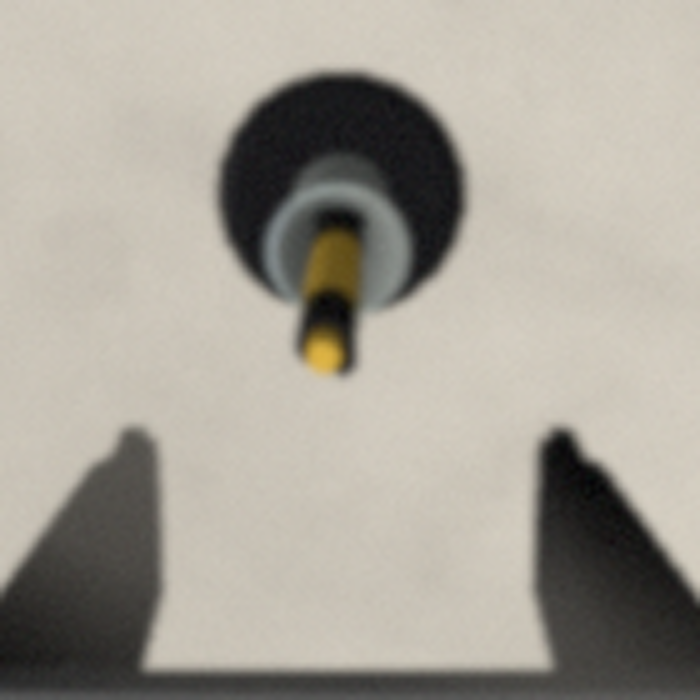

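```bash
python3 - <<'E'
from h import *
for t in ['s11','d11','w11','w16','s16','d16','s12','d12']:
    im,d,c=load(t); P=cloud(c,d); hsv=cv2.cvtColor(im,cv2.COLOR_BGR2HSV); ok=d>0
    x,y,z=P[...,0],P[...,1],P[...,2]
    m=ok&(z>.108)&(z<.145)&(np.hypot(x-.535,y+.033)<.05)&(hsv[...,2]<70)
    if m.sum()>20:
        Q=P[m]; q=Q[:,:2]; 
        (cx,cy),(w,h),a=cv2.minAreaRect(q.astype(np.float32)); cc=q.mean(0); _,V=np.linalg.eigh(np.cov((q-cc).T)); v=V[:,1]; s=(q-cc)@v; e=np.percentile(s,[1,99]); n=V[:,0]; pr=np.percentile((q-cc)@n,[2,98])
        print(t,m.sum(),'c',(cc+v*e.mean()+n*pr.mean()).round(4),'ang',np.degrees(np.arctan2(v[1],v[0])).round(1)%180,'len',np.ptp(e).round(4),'wid',np.ptp(pr).round(4),'z',np.percentile(Q[:,2],[2,50,98]).round(4))
    m=ok&(np.hypot(x-.535,y+.033)<.03)&(hsv[...,2]>150)&(z>.06)&(z<.105)&(hsv[...,1]<60)
    if m.sum()>10:
        Q=P[m]; from scipy.optimize import least_squares
        r=least_squares(lambda p:np.linalg.norm(Q-p,axis=1)-.018,[.535,-.033,.07],loss='soft_l1',f_scale=.002); print(t,'ball',r.x.round(4),m.sum())
go([.535,-.034,.2])
E
```

```text
s11 71 c [ 0.5364 -0.0366] ang 63.4 len 0.0587 wid 0.0117 z [0.1214 0.1293 0.1317]
d11 97 c [ 0.5332 -0.0291] ang 61.1 len 0.0563 wid 0.0143 z [0.1138 0.1235 0.1287]
d11 ball [ 0.5349 -0.0321  0.0668] 74
w11 1083 c [ 0.5355 -0.0339] ang 61.5 len 0.0558 wid 0.011 z [0.1269 0.1292 0.1308]
w11 ball [ 0.5349 -0.0347  0.0674] 469
w16 946 c [ 0.5377 -0.0334] ang 61.0 len 0.0635 wid 0.0105 z [0.1168 0.1284 0.1308]
w16 ball [ 0.5371 -0.0364  0.0683] 399
s16 69 c [ 0.5352 -0.0402] ang 63.5 len 0.0567 wid 0.011 z [0.1226 0.1296 0.1321]
s16 ball [ 0.539  -0.0388  0.0677] 21
d16 97 c [ 0.5317 -0.0289] ang 61.9 len 0.0563 wid 0.012 z [0.1134 0.1236 0.13  ]
d16 ball [ 0.5339 -0.0328  0.0667] 73
s12 50 c [ 0.5315 -0.0474] ang 62.1 len 0.0365 wid 0.0112 z [0.1199 0.129  0.1324]
d12 96 c [ 0.5324 -0.0299] ang 62.0 len 0.0571 wid 0.0126 z [0.1142 0.1237 0.1292]
d12 ball [ 0.5345 -0.0343  0.0673] 71
t 14.23 tcp [ 0.4699 -0.2666  0.2153] F [ 0.8 -0.3  0.2] g 0.0477 q [-0.63  0.38  1.74 -0.01  1.05  1.03] yaw(ty) -95.35 tx [-0.031  0.014 -0.999]
delta tool to [0.535, -0.034, 0.2] [ 0.0165 -0.2375 -0.0437]
```

Request:
move_arm:
  deltas:
    - [[0,-0.01,-0.002,0,0.5],[0,-0.018,-0.003,0,0.5],[0,-0.02,-0.004,0,0.5],[0,-0.02,-0.004,0,0.5],[0,-0.02,-0.004,0,0.5],[0,-0.02,-0.004,0,0.5],[0,-0.02,-0.004,0,0.5],[0,-0.02,-0.004,0,0.5],[0,-0.02,-0.004,0,0.5],[0,-0.02,-0.004,0,0.5],[0,-0.018,-0.004,0,0.5],[0,-0.014,-0.003,0,0.5],[0,-0.008,0,0,0.5],[0,0,0,0,0.5]]

```text
clock: 15.4
tcp_pos: [0.5333, -0.024, 0.2046]
tcp_rot: [-2.104, 0.08, 2.22]
force: [0.9, 0.5, -0.5]
grip_width: 0.0472
```

```bash
python3 - <<'E'
from h import *
go([.5352,-.034,.2])
E
```

```text
t 15.4 tcp [ 0.5333 -0.024   0.2046] F [ 0.9  0.5 -0.5] g 0.0472 q [-0.18  0.39  1.76  0.02  1.04  1.48] yaw(ty) -95.48 tx [-0.052  0.023 -0.998]
delta tool to [0.5352, -0.034, 0.2] [ 0.0042  0.0098 -0.0031]
```

Request:
move_arm:
  deltas:
    - [[0,0,0,-0.117,0.5],[0,0,0,-0.117,0.5],[0,0,0,-0.117,0.5],[0,0,0,-0.117,0.5],[0,0,0,-0.117,0.5],[0,0,0,-0.117,0.5],[0,0,0,-0.117,0.5],[0,0,0,-0.117,0.5],[0,0,0,-0.117,0.5],[0,0,0,-0.117,0.5],[0,0,0,0,0.5]]

```text
clock: 16.32
tcp_pos: [0.5285, -0.0277, 0.1998]
tcp_rot: [1.503, 1.024, -1.576]
force: [-0.0, 0.3, 0.4]
grip_width: 0.0474
```

```bash
python3 - <<'E'
from h import *
go([.5352,-.034,.2])
E
```

```text
t 16.32 tcp [ 0.5285 -0.0277  0.1998] F [-0.   0.3  0.4] g 0.0474 q [-0.18  0.4   1.77  0.01  1.04  0.25] yaw(ty) -25.32 tx [-0.062  0.024 -0.998]
delta tool to [0.5352, -0.034, 0.2] [-0.0008  0.0087  0.0028]
```

Request:
move_arm:
  deltas:
    - [[0,0,0,0,0.5],[0,0,0,0,0.5],[0,0,0,0,0.5],[0,0,0,0,0.5]]

```text
clock: 16.65
tcp_pos: [0.5277, -0.0288, 0.1992]
tcp_rot: [1.512, 1.016, -1.587]
force: [0.3, 0.2, 0.1]
grip_width: 0.0474
```

```bash
python3 - <<'E'
from h import *
go([.5352,-.034,.2])
E
```

```text
t 16.65 tcp [ 0.5277 -0.0288  0.1992] F [0.3 0.2 0.1] g 0.0474 q [-0.19  0.4   1.77  0.01  1.04  0.26] yaw(ty) -26.1 tx [-0.064  0.024 -0.998]
delta tool to [0.5352, -0.034, 0.2] [-0.0014  0.0089  0.0014]
```

Request:
move_arm:
  deltas:
    - [[0,0.018,-0.009,0,0.5],[0,0.027,-0.013,0,0.5],[0,0.027,-0.013,0,0.5],[0,0,0,0,0.5]]

```text
clock: 16.98
tcp_pos: [0.6096, -0.0292, 0.1946]
tcp_rot: [1.517, 1.011, -1.592]
force: [-0.1, 0.1, -0.0]
grip_width: 0.0473
```

```bash
python3 - <<'E'
from h import *
st(); get_image('scene'); get_image('scene'); st()
E
```

```text
t 16.98 tcp [ 0.6096 -0.0292  0.1946] F [-0.1  0.1 -0. ] g 0.0473 q [-0.16  0.52  1.58  0.02  1.12  0.29] yaw(ty) -26.53 tx [-0.063  0.024 -0.998]
t 17.08 tcp [ 0.6062 -0.0289  0.1946] F [ 0.1 -0.1 -0.6] g 0.0471 q [-0.16  0.51  1.58  0.01  1.12  0.29] yaw(ty) -26.49 tx [-0.066  0.024 -0.998]
```

Request:
move_arm:
  deltas:
    - [[0,-0.018,0.009,0,0.5],[0,-0.027,0.013,0,0.5],[0,-0.02,0.01,0,0.5],[0,0,0,0,0.5]]

```text
clock: 17.42
tcp_pos: [0.5278, -0.028, 0.1982]
tcp_rot: [1.515, 1.014, -1.599]
force: [0.3, 0.1, 1.5]
grip_width: 0.0475
```

```bash
python3 - <<'E'
from h import *
st(); get_image('scene'); get_image('scene'); go([.5352,-.034,.2])
E
```

```text
t 17.42 tcp [ 0.5278 -0.028   0.1982] F [0.3 0.1 1.5] g 0.0475 q [-0.18  0.4   1.77  0.01  1.04  0.27] yaw(ty) -26.65 tx [-0.069  0.025 -0.997]
t 17.52 tcp [ 0.5311 -0.0283  0.1984] F [0.3 0.3 0. ] g 0.0476 q [-0.18  0.4   1.76  0.01  1.04  0.27] yaw(ty) -26.65 tx [-0.067  0.025 -0.997]
delta tool to [0.5352, -0.034, 0.2] [-0.002   0.0061  0.0032]
```

Request:
move_arm:
  deltas:
    - [[-0.04,0,0,0,0.5],[-0.04,0,0,0,0.5],[-0.04,0,0,0,0.5]]

```text
clock: 17.77
tcp_pos: [0.5379, -0.0311, 0.3151]
tcp_rot: [1.51, 1.021, -1.61]
force: [1.2, -0.4, 0.3]
grip_width: 0.0472
```

```bash
python3 - <<'E'
from h import *
st(); get_image('scene');st(); get_image('scene'); st()
E
```

```text
t 17.77 tcp [ 0.5379 -0.0311  0.3151] F [ 1.2 -0.4  0.3] g 0.0472 q [-0.19  0.31  1.58  0.01  1.34  0.28] yaw(ty) -26.75 tx [-0.08   0.027 -0.996]
t 17.82 tcp [ 0.5406 -0.0316  0.3233] F [-1.2  0.2  5.6] g 0.0477 q [-0.19  0.31  1.56  0.01  1.34  0.28] yaw(ty) -26.73 tx [-0.069  0.025 -0.997]
t 17.87 tcp [ 0.5405 -0.0315  0.3199] F [-0.1 -0.6 -0.1] g 0.0478 q [-0.19  0.31  1.57  0.01  1.34  0.28] yaw(ty) -26.73 tx [-0.068  0.025 -0.997]
```

Request:
move_arm:
  deltas:
    - [[0.04,0,0,0,0.5],[0.04,0,0,0,0.5],[0.035,0,0,0,0.5],[0,0,0,0,0.5],[0,0,0,0,0.5]]

```text
clock: 18.28
tcp_pos: [0.5371, -0.0291, 0.2044]
tcp_rot: [1.523, 1.003, -1.591]
force: [1.0, -0.1, 1.0]
grip_width: 0.0474
```

```bash
python3 - <<'E'
from h import *
st(); get_image('scene');st(); get_image('scene'); st()
E
```

```text
t 18.28 tcp [ 0.5371 -0.0291  0.2044] F [ 1.  -0.1  1. ] g 0.0474 q [-0.18  0.4   1.75  0.01  1.05  0.28] yaw(ty) -26.8 tx [-0.057  0.023 -0.998]
t 18.33 tcp [ 0.537  -0.0291  0.2044] F [ 0.1 -1.2 -0.9] g 0.0473 q [-0.18  0.4   1.75  0.01  1.05  0.28] yaw(ty) -26.8 tx [-0.058  0.023 -0.998]
t 18.38 tcp [ 0.5374 -0.0292  0.2054] F [0.6 0.4 0.2] g 0.0474 q [-0.18  0.4   1.75  0.01  1.05  0.28] yaw(ty) -26.8 tx [-0.056  0.023 -0.998]
```

Request:
move_arm:
  deltas:
    - [[-0.04,0,0,0,0.5],[-0.04,0,0,0,0.5],[-0.04,0,0,0,0.5]]

```text
clock: 18.63
tcp_pos: [0.5431, -0.0317, 0.3262]
tcp_rot: [1.52, 1.008, -1.597]
force: [0.8, -0.0, -0.4]
grip_width: 0.0474
```

```bash
python3 - <<'E'
from h import *
get_image('scene'); get_image('scene'); st()
E
```

```text
t 18.73 tcp [ 0.5455 -0.0321  0.3314] F [ 0.6  0.1 -0.2] g 0.0477 q [-0.19  0.3   1.55  0.01  1.35  0.28] yaw(ty) -26.8 tx [-0.052  0.022 -0.998]
```

Request:
move_arm:
  deltas:
    - [[0.04,0,0,0,0.5],[0.04,0,0,0,0.5],[0.036,0,0,0,0.5],[0,0,0,0,0.5],[0,0,0,0,0.5]]

```text
clock: 19.15
tcp_pos: [0.545, -0.0305, 0.225]
tcp_rot: [1.539, 0.982, -1.566]
force: [1.1, -0.1, 0.3]
grip_width: 0.0475
```

```bash
python3 - <<'E'
from h import *
st(); get_image('scene');get_image('scene'); st()
E
```

```text
t 19.15 tcp [ 0.545  -0.0305  0.225 ] F [ 1.1 -0.1  0.3] g 0.0475 q [-0.18  0.38  1.72  0.01  1.07  0.28] yaw(ty) -26.81 tx [-0.029  0.018 -0.999]
t 19.25 tcp [ 0.5452 -0.0306  0.2255] F [-0.2 -0.4  0.8] g 0.0478 q [-0.18  0.38  1.72  0.01  1.07  0.28] yaw(ty) -26.8 tx [-0.027  0.017 -0.999]
```

Request:
move_arm:
  deltas:
    - [[-0.04,0,0,0,0.5],[-0.04,0,0,0,0.5],[-0.04,0,0,0,0.5]]

```text
clock: 19.5
tcp_pos: [0.5472, -0.0325, 0.3471]
tcp_rot: [1.536, 0.986, -1.572]
force: [0.2, -0.5, -0.9]
grip_width: 0.048
```

```bash
python3 - <<'E'
from h import *
get_image('scene'); get_image('scene'); st()
E
```

```text
t 19.6 tcp [ 0.5494 -0.0329  0.3522] F [-0.6 -0.1 -0.5] g 0.0474 q [-0.19  0.28  1.52  0.01  1.36  0.28] yaw(ty) -26.8 tx [-0.022  0.016 -1.   ]
```

Request:
move_arm:
  deltas:
    - [[0.04,0,0,0,0.5],[0.04,0,0,0,0.5],[0.036,0,0,0,0.5],[0,0,0,0,0.5]]

```text
clock: 19.93
tcp_pos: [0.5513, -0.0318, 0.2456]
tcp_rot: [1.554, 0.961, -1.541]
force: [0.3, -0.2, -0.2]
grip_width: 0.048
```

```bash
python3 - <<'E'
from h import *
st(); get_image('scene');get_image('scene'); st()
E
```

```text
t 19.93 tcp [ 0.5513 -0.0318  0.2456] F [ 0.3 -0.2 -0.2] g 0.048 q [-0.18  0.36  1.7   0.01  1.09  0.28] yaw(ty) -26.8 tx [ 0.001  0.012 -1.   ]
t 20.03 tcp [ 0.5536 -0.0322  0.2508] F [0.2 0.7 0.7] g 0.0475 q [-0.18  0.35  1.69  0.01  1.09  0.28] yaw(ty) -26.8 tx [ 0.008  0.011 -1.   ]
```

Request:
move_arm:
  deltas:
    - [[0.03,-0.0156,0.0099,0.026,0.5]]

```text
clock: 20.12
tcp_pos: [0.5403, -0.0343, 0.2269]
tcp_rot: [1.581, 0.931, -1.542]
force: [0.6, 0.3, -0.6]
grip_width: 0.0476
```

```bash
python3 - <<'E'
from h import *
grab('wrist','w20');grab('wrist','w20'); go([.5352,-.034,.1025])
im,d,c=load('w20'); P=cloud(c,d); hsv=cv2.cvtColor(im,cv2.COLOR_BGR2HSV); ok=d>0
x,y,z=P[...,0],P[...,1],P[...,2]
m=ok&(z>.115)&(z<.14)&(np.hypot(x-.535,y+.033)<.045)&(hsv[...,2]<70)
print(m.sum()); q=P[m][:,:2]; print(cv2.minAreaRect(q.astype(np.float32)), np.percentile(P[m][:,2],[5,50,95]))
E
```

```text
t 20.22 tcp [ 0.5338 -0.0336  0.2208] F [ 0.3  0.3 -0. ] g 0.0479 q [-0.19  0.35  1.77  0.01  1.01  0.29] yaw(ty) -28.33 tx [ 0.006  0.011 -1.   ]
delta tool to [0.5352, -0.034, 0.1025] [0.1183 0.0015 0.0012]
677
((0.535763680934906, -0.033529821783304214), (0.05738844349980354, 0.011300594545900822), 62.03409194946289) [0.12762069 0.12920626 0.13043577]
```

View pics/w20.png

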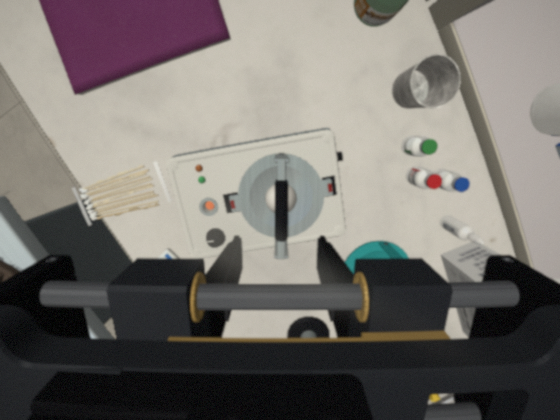

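The black handle at (281,205) runs parallel to the pads and is centred between the fingers. Descending.

Request:
move_arm:
  deltas:
    - [[0.035,0.0015,0.0012,0,0.5],[0.03,0,0,0,0.5]]

```text
clock: 20.38
tcp_pos: [0.5405, -0.0357, 0.1646]
tcp_rot: [1.582, 0.93, -1.541]
force: [0.3, -0.3, -1.1]
grip_width: 0.0475
```

```bash
python3 - <<'E'
from h import *
get_image('wrist');get_image('wrist'); go([.5355,-.034,.1025])
E
```

```text
t 20.48 tcp [ 0.5393 -0.0353  0.1624] F [-0.4  0.4  0.6] g 0.0478 q [-0.19  0.43  1.84  0.02  0.86  0.29] yaw(ty) -28.29 tx [ 0.015  0.009 -1.   ]
delta tool to [0.5355, -0.034, 0.1025] [ 0.0598 -0.0045  0.0016]
```

Request:
move_arm:
  deltas:
    - [[0.02,-0.0045,0.0016,0,0.5]]

```text
clock: 20.57
tcp_pos: [0.5383, -0.035, 0.1468]
tcp_rot: [1.582, 0.929, -1.54]
force: [0.6, -1.0, 0.3]
grip_width: 0.0475
```

```bash
python3 - <<'E'
from h import *
get_image('wrist');get_image('wrist'); go([.5355,-.034,.1025])
E
```

```text
t 20.67 tcp [ 0.5353 -0.0344  0.1433] F [-0.1  0.   0.7] g 0.0474 q [-0.19  0.45  1.86  0.02  0.81  0.29] yaw(ty) -28.27 tx [ 0.015  0.01  -1.   ]
delta tool to [0.5355, -0.034, 0.1025] [ 0.0408 -0.0003  0.0002]
```

Request:
move_arm:
  deltas:
    - [[0.02,0,0,0,0.5]]

```text
clock: 20.75
tcp_pos: [0.5382, -0.0346, 0.1278]
tcp_rot: [1.582, 0.93, -1.541]
force: [0.2, 0.7, -0.7]
grip_width: 0.0479
```

```bash
python3 - <<'E'
from h import *
grab('wrist','w21');get_image('wrist'); go([.5355,-.034,.1025])
E
```

```text
t 20.85 tcp [ 0.5361 -0.0343  0.1241] F [-0.9 -1.1  0.7] g 0.0474 q [-0.19  0.48  1.88  0.02  0.77  0.29] yaw(ty) -28.26 tx [ 0.014  0.01  -1.   ]
delta tool to [0.5355, -0.034, 0.1025] [ 0.0216 -0.0008  0.0004]
```

View pics/w21.png

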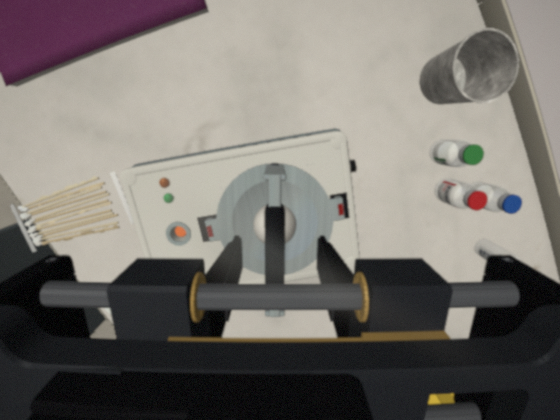

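Request:
move_arm:
  deltas:
    - [[0.021,-0.0012,0.0004,0,0.5]]

```text
clock: 20.93
tcp_pos: [0.5377, -0.0343, 0.1073]
tcp_rot: [1.581, 0.931, -1.542]
force: [0.5, -0.1, -0.2]
grip_width: 0.0477
```

```bash
python3 - <<'E'
from h import *
get_image('wrist');get_image('wrist'); go([.5355,-.034,.1025])
E
```

```text
t 21.03 tcp [ 0.5352 -0.0338  0.1035] F [-1.2 -0.2  0.4] g 0.0476 q [-0.19  0.51  1.9   0.02  0.72  0.29] yaw(ty) -28.25 tx [ 0.013  0.01  -1.   ]
delta tool to [0.5355, -0.034, 0.1025] [ 0.001   0.0004 -0.    ]
```

Request:
move_arm:
  deltas:
    - [[0,0,0,0,0.2]]

```text
clock: 21.12
tcp_pos: [0.5357, -0.0339, 0.1049]
tcp_rot: [1.578, 0.936, -1.548]
force: [-0.8, -0.6, -0.1]
grip_width: 0.0447
```

```bash
python3 - <<'E'
from h import *
for i in range(3): get_image('wrist')
go([.5355,-.034,.1025])
E
```

```text
t 21.27 tcp [ 0.5358 -0.034   0.105 ] F [ 0.1 -0.4 -0.3] g 0.034 q [-0.19  0.51  1.9   0.02  0.73  0.29] yaw(ty) -28.25 tx [ 0.015  0.01  -1.   ]
delta tool to [0.5355, -0.034, 0.1025] [ 0.0025 -0.0003  0.0002]
```

Request:
move_arm:
  deltas:
    - [[0.002,0,0,0,0]]

```text
clock: 21.35
tcp_pos: [0.5363, -0.034, 0.1041]
tcp_rot: [1.579, 0.934, -1.545]
force: [0.4, -0.4, -0.7]
grip_width: 0.0278
```

```bash
python3 - <<'E'
from h import *
for i in range(12): get_image('wrist')
go([.5355,-.034,.1025])
grab('side','d22'); st()
cv2.imwrite('pics/d22c.png',cv2.resize(load('d22')[0][180:290,230:350],None,fx=6,fy=5.4,interpolation=cv2.INTER_CUBIC))
E
```

```text
t 21.95 tcp [ 0.5359 -0.0339  0.103 ] F [-0.2 -0.6  0.3] g 0.0131 q [-0.19  0.51  1.9   0.02  0.72  0.29] yaw(ty) -28.25 tx [ 0.015  0.01  -1.   ]
delta tool to [0.5355, -0.034, 0.1025] [ 0.0005 -0.0003  0.0002]
t 22.0 tcp [ 0.5359 -0.034   0.103 ] F [-0.6 -0.6  1. ] g 0.0128 q [-0.19  0.51  1.9   0.02  0.72  0.29] yaw(ty) -28.25 tx [ 0.015  0.01  -1.   ]
```

View pics/d22c.png

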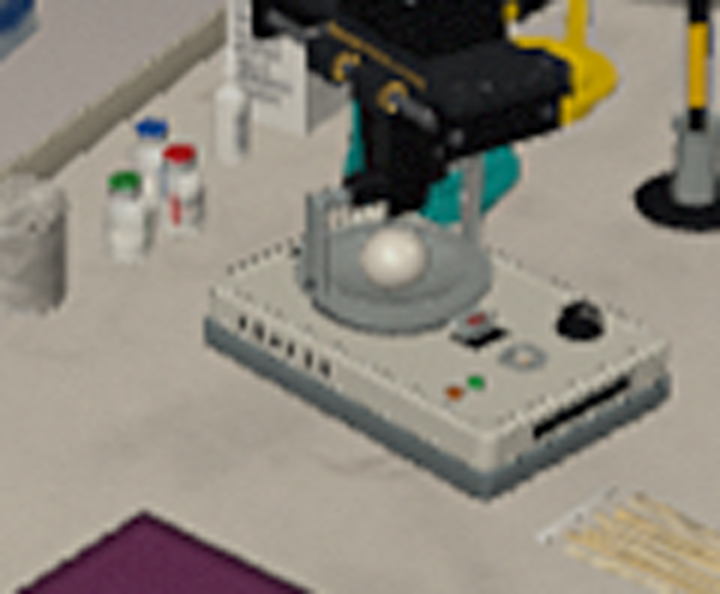

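Request:
move_arm:
  deltas:
    - [[-0.003,0,0,0,0],[-0.006,0,0,0,0],[-0.01,0,0,0,0],[-0.012,0,0,0,0],[-0.012,0,0,0,0],[-0.01,0,0,0,0],[-0.006,0,0,0,0]]

```text
clock: 22.58
tcp_pos: [0.5334, -0.0343, 0.1655]
tcp_rot: [1.576, 0.939, -1.551]
force: [-0.4, -0.3, -1.8]
grip_width: 0.0127
```

```bash
python3 - <<'E'
from h import *
grab('side','d23'); grab('wrist','w23'); go([.482,.250,.165])
cv2.imwrite('pics/d23c.png',cv2.resize(load('d23')[0][160:280,230:350],None,fx=5,fy=5,interpolation=cv2.INTER_CUBIC))
E
```

```text
t 22.68 tcp [ 0.5337 -0.0343  0.1653] F [-0.   0.2 -2.8] g 0.0127 q [-0.19  0.42  1.84  0.02  0.87  0.29] yaw(ty) -28.25 tx [ 0.01  0.01 -1.  ]
delta tool to [0.482, 0.25, 0.165] [ 0.0027 -0.1801 -0.226 ]
```

View pics/d23c.png

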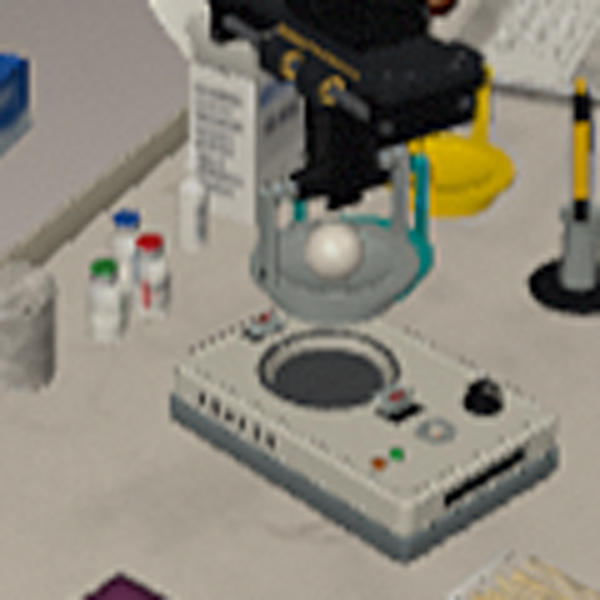

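View pics/w23.png

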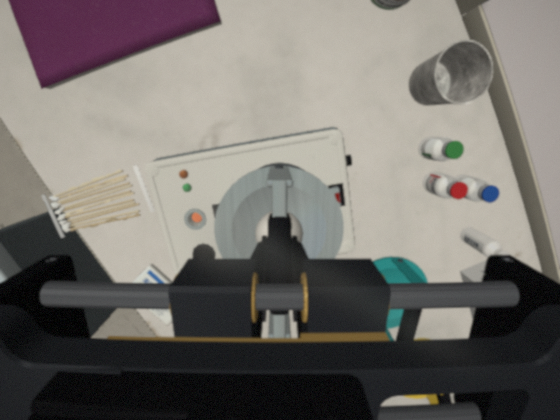

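Request:
move_arm:
  deltas:
    - [[-0.0005,-0.003,-0.004,0,0],[-0.0007,-0.006,-0.008,0,0],[-0.0007,-0.0095,-0.0115,0,0],[-0.0007,-0.0125,-0.0155,0,0],[-0.0007,-0.0125,-0.0155,0,0],[-0.0007,-0.0125,-0.0155,0,0],[-0.0007,-0.0125,-0.0155,0,0],[-0.0007,-0.0125,-0.0155,0,0]]

```text
clock: 23.35
tcp_pos: [0.5064, 0.0994, 0.1684]
tcp_rot: [1.575, 0.939, -1.56]
force: [0.5, 0.8, -2.6]
grip_width: 0.0129
```

```bash
python3 - <<'E'
from h import *
go([.482,.250,.165])
E
```

```text
t 23.35 tcp [0.5064 0.0994 0.1684] F [ 0.5  0.8 -2.6] g 0.0129 q [0.06 0.39 1.88 0.01 0.86 0.55] yaw(ty) -28.54 tx [ 0.003  0.011 -1.   ]
delta tool to [0.482, 0.25, 0.165] [ 0.005  -0.0934 -0.1206]
```

Request:
move_arm:
  deltas:
    - [[0,-0.0123,-0.0158,0,0],[0,-0.0123,-0.0158,0,0],[0,-0.0123,-0.0158,0,0],[0,-0.0123,-0.0158,0,0],[0,-0.0123,-0.0158,0,0],[0,-0.01,-0.0125,0,0],[0,-0.007,-0.009,0,0],[0,-0.0045,-0.006,0,0],[0,-0.002,-0.003,0,0]]

```text
clock: 24.1
tcp_pos: [0.4745, 0.2516, 0.1651]
tcp_rot: [1.564, 0.947, -1.567]
force: [-0.9, -0.7, -3.4]
grip_width: 0.0126
```

```bash
python3 - <<'E'
from h import *
st()
for n,t in [('side','d24'),('scene','s24'),('wrist','w24')]: grab(n,t)
go([.482,.250,.163])
cv2.imwrite('pics/d24c.png',cv2.resize(load('d24')[0][220:360,190:340],None,fx=5,fy=4.2,interpolation=cv2.INTER_CUBIC))
E
```

```text
t 24.1 tcp [0.4745 0.2516 0.1651] F [-0.9 -0.7 -3.4] g 0.0126 q [0.36 0.43 1.83 0.01 0.89 0.84] yaw(ty) -28.22 tx [-0.007  0.009 -1.   ]
t 24.25 tcp [0.4752 0.2503 0.1653] F [-0.6  0.1 -2.4] g 0.0129 q [0.36 0.43 1.83 0.01 0.89 0.84] yaw(ty) -28.26 tx [-0.007  0.009 -1.   ]
delta tool to [0.482, 0.25, 0.163] [ 0.0022  0.0062 -0.003 ]
```

View pics/d24.png

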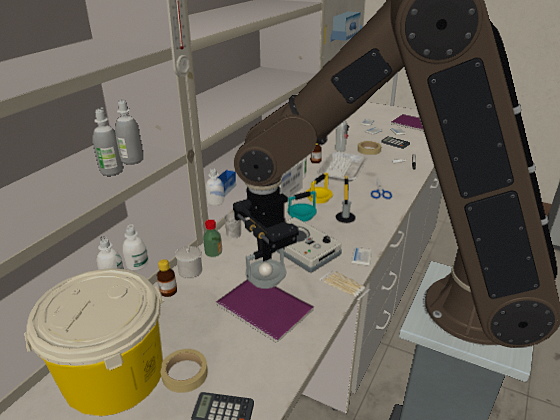

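View pics/s24.png

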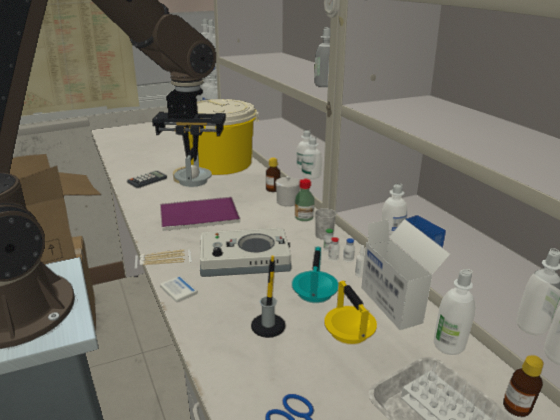

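View pics/w24.png

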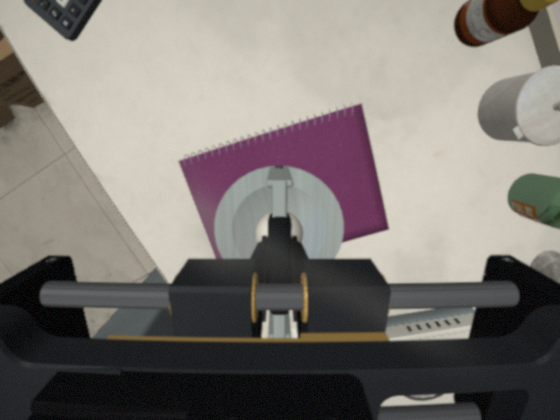

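```bash
python3 - <<'E'
from h import *
for t in ['scene0','side0']:
    im,d,c=load(t); hsv=cv2.cvtColor(im,cv2.COLOR_BGR2HSV)
    m=((hsv[...,0]>140)&(hsv[...,0]<172)&(hsv[...,1]>70)).astype(np.uint8)
    n,l,s,_=cv2.connectedComponentsWithStats(m); v,u=np.where(l==1+np.argmax(s[1:,4]))
    P=onplane(c,u.astype(float),v.astype(float),.014); print(t,cv2.minAreaRect(P[:,:2].astype(np.float32)))
# dish / ball now
from scipy.optimize import least_squares
s,R=st()
for t in ['d24','s24','w24']:
    im,d,c=load(t); P=cloud(c,d); x,y,z=np.moveaxis(P,-1,0); hsv=cv2.cvtColor(im,cv2.COLOR_BGR2HSV)
    m=(d>0)&(np.hypot(x-.475,y-.25)<.06)&(z>.09)&(z<.16)
    Q=P[m]; print(t,len(Q),'zmin',np.percentile(Q[:,2],[1,5,50]).round(4) if len(Q) else '', 'proj ctr',proj(c,np.array([.475,.25,.123])).round(0))
    m&=(hsv[...,2]>165)&(np.hypot(x-.475,y-.25)<.03)
    Q=P[m]
    if len(Q)>15:
        r=least_squares(lambda p:np.linalg.norm(Q-p,axis=1)-.018,[.475,.25,.13],loss='soft_l1',f_scale=.002); print('ball',r.x.round(4),len(Q))
    # flange top plane
    m=(d>0)&(abs(np.hypot(x-.4752,y-.2503)-.043)<.006)&(z>.11)&(z<.14); Q=P[m]
    if len(Q)>40:
        for k in range(5):
            A=np.c_[np.ones(len(Q)),Q[:,:2]-[.4752,.2503]]; co=np.linalg.lstsq(A,Q[:,2],rcond=None)[0]; e=abs(Q[:,2]-A@co); Q=Q[e<max(.002,2*np.median(e))]
        print('flange plane',len(Q),co.round(4))
E
```

```text
scene0 ((0.4816725254058838, 0.24351108074188232), (0.13896648585796356, 0.2046743780374527), 78.76213073730469)
side0 ((0.4791320860385895, 0.2549036741256714), (0.1457739919424057, 0.20750536024570465), 79.17127990722656)
t 24.25 tcp [0.4752 0.2503 0.1653] F [-0.6  0.1 -2.4] g 0.0129 q [0.36 0.43 1.83 0.01 0.89 0.84] yaw(ty) -28.26 tx [-0.007  0.009 -1.   ]
d24 945 zmin [0.1032 0.1079 0.1243] proj ctr [265. 270.]
ball [0.4721 0.2518 0.1304] 89
flange plane 220 [ 0.1243 -0.0255 -0.0055]
s24 605 zmin [0.104  0.1063 0.1249] proj ctr [193. 174.]
flange plane 117 [ 0.1255 -0.0146  0.0104]
w24 7751 zmin [0.1175 0.1189 0.1237] proj ctr [280. 230.]
ball [0.4816 0.2521 0.1291] 556
flange plane 3321 [ 0.1244 -0.021  -0.0014]
```

Request:
move_arm:
  deltas:
    - [[0.001,0.003,-0.0015,0,0],[0.001,0.003,-0.0015,0,0]]

```text
clock: 24.42
tcp_pos: [0.4821, 0.2491, 0.1633]
tcp_rot: [1.565, 0.946, -1.567]
force: [0.2, -0.2, -2.5]
grip_width: 0.013
```

```bash
python3 - <<'E'
from h import *
st()
for i in range(8): get_image('wrist')
st()
for n,t in [('side','d25'),('scene','s25'),('wrist','w25')]: grab(n,t)
s,R=st(); print(s['joint_vel'].round(3))
im,d,c=load('w25'); P=cloud(c,d); x,y,z=np.moveaxis(P,-1,0)
m=(d>0)&(abs(np.hypot(x-s['tcp_pos'][0],y-s['tcp_pos'][1])-.043)<.006)&(z>.11)&(z<.14); Q=P[m]
for k in range(5):
    A=np.c_[np.ones(len(Q)),Q[:,:2]-s['tcp_pos'][:2]]; co=np.linalg.lstsq(A,Q[:,2],rcond=None)[0]; e=abs(Q[:,2]-A@co); Q=Q[e<max(.002,2*np.median(e))]
print('flange',co.round(4))
a=cv2.resize(load('d25')[0][210:350,200:340],(400,400),interpolation=cv2.INTER_CUBIC); b=cv2.resize(load('s25')[0][150:350,150:350],(400,400),interpolation=cv2.INTER_CUBIC)
cv2.imwrite('pics/a25.png',np.hstack([a,b]))
E
```

```text
t 24.42 tcp [0.4821 0.2491 0.1633] F [ 0.2 -0.2 -2.5] g 0.013 q [0.35 0.44 1.82 0.01 0.89 0.84] yaw(ty) -28.3 tx [-0.007  0.009 -1.   ]
t 24.82 tcp [0.4816 0.2496 0.1633] F [-0.7  0.  -1.5] g 0.013 q [0.35 0.44 1.82 0.01 0.89 0.84] yaw(ty) -28.27 tx [-0.007  0.009 -1.   ]
t 24.97 tcp [0.4816 0.2497 0.1634] F [-0.1  0.2 -3.6] g 0.013 q [0.35 0.44 1.82 0.01 0.89 0.84] yaw(ty) -28.27 tx [-0.007  0.009 -1.   ]
[ 0.003  0.    -0.002 -0.    -0.002 -0.001]
flange [ 0.1226 -0.0206 -0.0018]
```

View pics/a25.png

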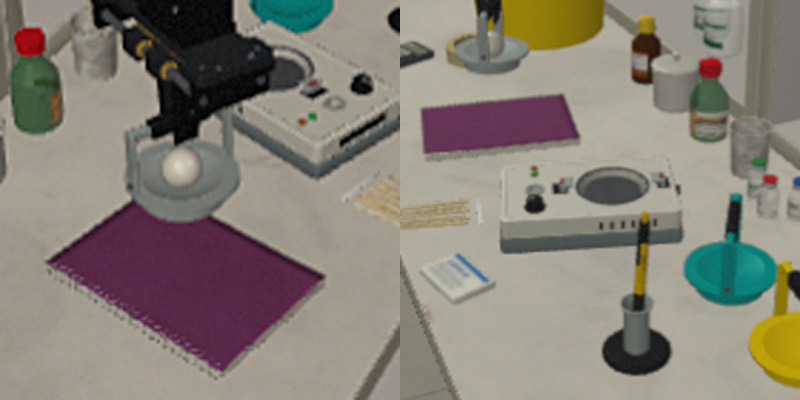

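View pics/w25.png

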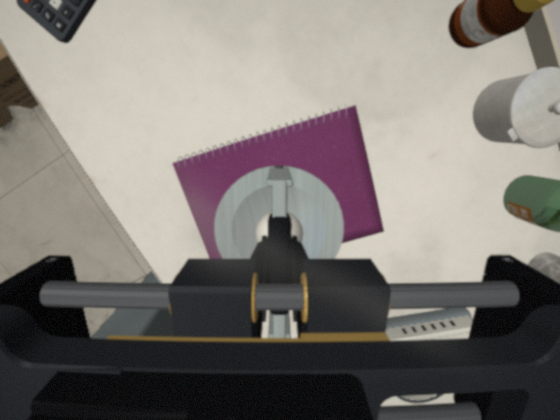

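```bash
python3 -c "
from h import *
print(sign_off()); st()"
```

```text
the job is handed in; nothing more can be done
None
the job is handed in; nothing more can be done
```

The job is handed in at about 25 s. The gripper is still holding the dish over the middle of the purple shift book, and the ball is in its hollow.

I pressed the orange release button with the pen until it bottomed (about 30 N at the wrist) and the dish popped up. I put the pen back in its holder, lifted the dish by its black handle and carried it to the book.

Last checks before handing in:
- **Position:** the tool stood at (0.482, 0.250). The book's centre measured about (0.481, 0.249), but the separate camera estimates differed by up to 11 mm in y.
- **Height:** the dish's underside is about 10.1 cm above the worktop.
- **Level and still:** the dish is tilted about 1.2 degrees and the joint speeds are near zero.
- **Grip and ball:** the grip is steady at 13 mm and the ball lies in the hollow.
- **Surroundings:** in the final camera views, the mill, vials, cup, bottle and look-alike dishes stand where they were.

**Pen lean:** the pen stands in its holder leaning about 3–4 degrees against the bore. At the start it was within about 1 degree of upright. I left it that way.

**Tool tilt:** the tool had drifted to nearly 4 degrees of tilt earlier, and I corrected that before gripping the dish.

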